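Load the key-fob marking station and latch its gate

ROBOT

A 6-joint arm with a two-finger parallel gripper is mounted at the origin on the work surface. World frame = base frame: x ahead of the robot, y to its left, z up, the work surface at z = 0. Lengths are in mm, angles in rad, forces in N, time in s.
With the tool pointing down it reaches from about 350 to 775 mm from the base axis. Payload 7.3 kg.
Tool frame: the origin (TCP) lies at the very end of the fingers, on their centre line; the grasp point (between the pads) lies 19 mm behind it (bot.grip_point_offset is the distance from the TCP to the grasp point, in mm); z points along the fingers, y is the line along which they close (so a half turn about z gives the same grasp; the last joint's range is limited). The gripper opens to 92 mm and grips with 3 to 60 N. Pads are 19 mm wide; open, the fingers measure 130 mm over their backs; the gripper's body (75 mm by 190 mm) begins 47 mm behind the grasp point.
Start: joints at [1.044, 0.342, 1.524, -0, 1.275, -0.146], TCP at [195.112, 487.421, 192.741] pointing down, gripper open.
Joint ranges: [-2.53, 2.53], [-0.77, 2.02], [0.04, 2.7], [-1, 4.14], [0.28, 2.66], [-3.11, 3.11]. Speed limits (rad/s): [2.57, 2.57, 3.14, 3.14, 3.14, 3.14].

INTERFACE

Orientations are given as [roll, pitch, yaw] about the fixed x, y, z axes, in that order (R = Rz(yaw) Ry(pitch) Rx(roll)).
In Python, from plant import bot gives the robot as it stands. The module is installed in compiled form; this text tells all that it offers.
- The arm moves only by the shell command python3 -m jog 'ROWS' [OPENING]. ROWS is JSON, a list of rows, each a list of 6 numbers: the shift along the tool's x, y, z in mm, then the turn, a rotation vector about the tool's x, y, z in rad. In form: [[dx, dy, dz, rx, ry, rz], ...]. A call has 1 to 12 rows; each row shifts and turns the commanded pose from where the row before left it, along the tool's axes as they then stand; what a row does not reach is not made up. A row lasts 1/10 s, in which the tool goes at most 50 mm and 8.59 degrees, less where a joint would pass 70% of its speed; a pose out of reach is approached as far as the arm can. A call with a gripper value outside its range is refused whole. OPENING is the opening in per cent of the stroke, from 0 (shut) to 100 (fully open), set as the call begins (- or left out, the last holds). The fingers move at their own pace and stop on an object; the grip force is fixed at half the most. Time passes only in rows, so rows that do not move let the fingers close. It gives the time, the measured TCP pose, the force, the opening and the grip force at its end, in the units of the state.
- bot.get_obs(): the state, without advancing time (a new reading comes with each control period).
- bot.capture(name): name is "scene" or "top" or "wrist"; returns the picture (400x640x3 uint8, red, green, blue); there is no depth.
- bot.camera_model(name): a dict with "fx", "fy", "cx", "cy" (pixels), "position" and "orientation" of the camera in the world; the wrist camera has in their place "T_tool_cam" (4x4, takes a point from camera to tool coordinates, whose origin is the TCP and whose axes are the flange's). Camera axes: x right, y down, z forward; pixel columns grow to the right and rows downward; lengths in mm; the calibration is good to about 2 mm. A picture is of the moment at which its call begins: read the wrist's pose just before it. camera_model takes no time and is no camera call.
- bot.close_job(): hands the job in; it is judged then, once.
Trained networks look in the newest picture that a camera, given by its name, has taken for a name from the list of things; names that differ only in an ending like _2 or _b are one class to them, and where a whole thing is asked for, a point or a joint stands for the part that bears it (a point fixed in the world has none). Each returns a list of dicts, best first, with "p" (0 to 1); they miss things now and then, are a little off and sometimes report something else, mostly with a low value. They report only what shows in the picture. A call takes as long as a camera call. They do not tell look-alikes from the thing itself.
- bot.outline_of(target, camera): "mask" (400x640 bool, what is visible of it) and "pixel" ([column, row] in pixels, amid what is visible of it).
The state is a dict: "time": time; "joint_positions": joint angles; "dq": joint speeds; "tau": joint torques, N m; "tool_pos": TCP position; "tcp_rot": TCP orientation; "contact_force": force on the tool from outside, world axes, zero at the start; "moment": the same for the moment, N m; "grip_width": finger opening in mm; "finger_force": force on a finger pad.
Only numpy, scipy, OpenCV 4.12 (cv2) and the standard library are available. Lean on these libraries where they do the work, as an engineer would, in place of code of your own. Each camera call takes 0.05 s, during which the arm holds its last target. There are 200 camera calls.

TASK

Lay every key fob that is on the bench on the marking station's bed, one to a pocket between the white ribs, lying flat inside it with its plain pale back up, turning over those that lie buttons up. Then push the sliding gate fully shut until its red catch clicks down behind it, so that it stays shut with the fobs still in place. Do not knock over the jar of pins.

Things in the scene. Friction and masses are not known exactly. Their poses are not given: they have to be found in the camera images.
- station: Fixed white marking station, place varies, turned up to 7 deg. Origin: on the bench under the middle of the bed; +y = the way the gate shuts. Sizes in mm: base x +-108, y -255 to 140. Bed floor 12 high, clear for x +-88, y -85 to 80. Rails (x +-88 to 108) and end wall (y 80 to 140) 40 high; block 36 high under the parked gate. Column 60 x 80, 125 high at x 150, y -190.
- nest0 (a point): Centre, on the bed floor, of a shallow pocket 44 (station x) x 64 (station y) for one fob, its length along station y, between white ribs 3 high and 3 wide on the black bed. At station x = -36, y = 34 (mm).
- nest1 (a point): Centre, on the bed floor, of a shallow pocket 44 (station x) x 64 (station y) for one fob, its length along station y, between white ribs 3 high and 3 wide on the black bed. At station x = 36, y = 34 (mm).
- nest2 (a point): Centre, on the bed floor, of a shallow pocket 44 (station x) x 64 (station y) for one fob, its length along station y, between white ribs 3 high and 3 wide on the black bed. At station x = -36, y = -34 (mm).
- nest3 (a point): Centre, on the bed floor, of a shallow pocket 44 (station x) x 64 (station y) for one fob, its length along station y, between white ribs 3 high and 3 wide on the black bed. At station x = 36, y = -34 (mm).
- gate (a joint): Sliding gate, m open: 0 shut on its stop, 0.17 fully open. Amber window in aluminium, top 47.5 mm high. At q it covers the bed up to station y = 0.080 - q (a 24 mm wide middle tongue to 0.105 - q). Friction 3 N, and a spring drawing it open (5 N shut, none at 0.17): let go unlatched it slides back to about 0.07. To shut: about 8 N, 10 to 15 N over the catch. Latched it rests at 0 to 0.003.
- gate_handle (a point): Top middle of the gate's blue handle, an upright bar 80 long (station x), 12 thick (station y), 36 tall, its top 83.5 above the bench; on station x = 0, y = -0.060 - q at gate value q. Push it from either side.
- catch (a joint): Red sprung catch over the end wall, up to 67 mm high, rad: 0 = down (its rest, also when clicked behind the shut gate); the gate's ramp lifts it to about 0.17 between gate values of about 0.025 and 0.003, then it drops. Latched = gate under 0.005 and catch near 0.
- catch_tail (a point): Top of the catch's release tab, 63 above the bench, 26 wide, on the far (+y) side of the catch's pivot. Pressing it down about 10 mm with 5 to 8 N frees a latched gate, which then springs open to about 0.07.
- fob0: Key fob, a rigid flat box 56 (its x) x 36 (its y) x 14 (its z), about 45 g; a plain pale back (its +z face) and a black face with two red buttons and a steel dot (its -z face). Origin at its centre. Starts on the bench to the right (-y) of the station, any way round. May be absent.
- fob1: Key fob, a rigid flat box 56 (its x) x 36 (its y) x 14 (its z), about 45 g; a plain pale back (its +z face) and a black face with two blue buttons and a steel dot (its -z face). Origin at its centre. Starts on the bench to the right (-y) of the station, any way round. May be absent.
- fob2: Key fob, a rigid flat box 56 (its x) x 36 (its y) x 14 (its z), about 45 g; a plain pale back (its +z face) and a black face with two yellow buttons and a steel dot (its -z face). Origin at its centre. Starts on the bench to the right (-y) of the station, any way round. May be absent.
- fob3: Key fob, a rigid flat box 56 (its x) x 36 (its y) x 14 (its z), about 45 g; a plain pale back (its +z face) and a black face with two green buttons and a steel dot (its -z face). Origin at its centre. Starts on the bench to the right (-y) of the station, any way round. May be absent.
- fob4: Key fob, a rigid flat box 56 (its x) x 36 (its y) x 14 (its z), about 45 g; a plain pale back (its +z face) and a black face with two orange buttons and a steel dot (its -z face). Origin at its centre. Starts on the bench to the right (-y) of the station, any way round. May be absent.
- fob5: Key fob, a rigid flat box 56 (its x) x 36 (its y) x 14 (its z), about 45 g; a plain pale back (its +z face) and a black face with two white buttons and a steel dot (its -z face). Origin at its centre. Starts on the bench to the right (-y) of the station, any way round. May be absent.
- jar: Glass jar of lock pins, 48 wide and 65 high, on the bench beyond the fobs; origin under its middle. Must not be knocked over.
- padlock: Brass padlock lying on the bench, body 45 x 50, 25 high, with its shackle about 100 long; origin under the body. A bystander.
Not all that is in view belongs to the job. What is shaped like the fob5 but purple is not meant.

How it is judged (in metres and radians):
On the way, in this order (a step that is already met when the one before it is completed fails the run):
1. every fob present lies flat in a pocket, pale back up, while the gate is not latched (angle between each of fob0, fob1, fob2, fob3, fob4, fob5's own z axis and vertical below 0.045 rad and ((horizontal distance between fob0 and nest0 below 0.009 m and z of fob0 in the frame of nest0 below 0.009 m) or (horizontal distance between fob0 and nest1 below 0.009 m and z of fob0 in the frame of nest1 below 0.009 m) or (horizontal distance between fob0 and nest2 below 0.009 m and z of fob0 in the frame of nest2 below 0.009 m) or (horizontal distance between fob0 and nest3 below 0.009 m and z of fob0 in the frame of nest3 below 0.009 m)) and angle between the x axis of each of fob0, fob1, fob2, fob3, fob4, fob5 and the y axis of station, either way round below 0.2 rad and ((horizontal distance between fob1 and nest0 below 0.009 m and z of fob1 in the frame of nest0 below 0.009 m) or (horizontal distance between fob1 and nest1 below 0.009 m and z of fob1 in the frame of nest1 below 0.009 m) or (horizontal distance between fob1 and nest2 below 0.009 m and z of fob1 in the frame of nest2 below 0.009 m) or (horizontal distance between fob1 and nest3 below 0.009 m and z of fob1 in the frame of nest3 below 0.009 m)) and ((horizontal distance between fob2 and nest0 below 0.009 m and z of fob2 in the frame of nest0 below 0.009 m) or (horizontal distance between fob2 and nest1 below 0.009 m and z of fob2 in the frame of nest1 below 0.009 m) or (horizontal distance between fob2 and nest2 below 0.009 m and z of fob2 in the frame of nest2 below 0.009 m) or (horizontal distance between fob2 and nest3 below 0.009 m and z of fob2 in the frame of nest3 below 0.009 m)) and ((horizontal distance between fob3 and nest0 below 0.009 m and z of fob3 in the frame of nest0 below 0.009 m) or (horizontal distance between fob3 and nest1 below 0.009 m and z of fob3 in the frame of nest1 below 0.009 m) or (horizontal distance between fob3 and nest2 below 0.009 m and z of fob3 in the frame of nest2 below 0.009 m) or (horizontal distance between fob3 and nest3 below 0.009 m and z of fob3 in the frame of nest3 below 0.009 m)) and ((horizontal distance between fob4 and nest0 below 0.009 m and z of fob4 in the frame of nest0 below 0.009 m) or (horizontal distance between fob4 and nest1 below 0.009 m and z of fob4 in the frame of nest1 below 0.009 m) or (horizontal distance between fob4 and nest2 below 0.009 m and z of fob4 in the frame of nest2 below 0.009 m) or (horizontal distance between fob4 and nest3 below 0.009 m and z of fob4 in the frame of nest3 below 0.009 m)) and ((horizontal distance between fob5 and nest0 below 0.009 m and z of fob5 in the frame of nest0 below 0.009 m) or (horizontal distance between fob5 and nest1 below 0.009 m and z of fob5 in the frame of nest1 below 0.009 m) or (horizontal distance between fob5 and nest2 below 0.009 m and z of fob5 in the frame of nest2 below 0.009 m) or (horizontal distance between fob5 and nest3 below 0.009 m and z of fob5 in the frame of nest3 below 0.009 m)) and value of joint gate above 0.02 m), for 0.3 s.
2. the gate is shut and its catch has dropped behind it (value of joint gate below 0.005 m and value of joint catch below 0.06 rad), for 0.3 s.
At the end, for the whole second after the job is handed in: Every fob present lies still and flat in a pocket, pale back up: tilt under 0.045 rad, centre within 9 mm of the pocket's and under 9 mm above the bed floor, length within 0.2 rad of the station's y axis. The gate is within 5 mm of its stop and the catch is down (under 0.06 rad) (all of step 2 and angle between each of fob0, fob1, fob2, fob3, fob4, fob5's own z axis and vertical below 0.045 rad and ((horizontal distance between fob0 and nest0 below 0.009 m and z of fob0 in the frame of nest0 below 0.009 m) or (horizontal distance between fob0 and nest1 below 0.009 m and z of fob0 in the frame of nest1 below 0.009 m) or (horizontal distance between fob0 and nest2 below 0.009 m and z of fob0 in the frame of nest2 below 0.009 m) or (horizontal distance between fob0 and nest3 below 0.009 m and z of fob0 in the frame of nest3 below 0.009 m)) and angle between the x axis of each of fob0, fob1, fob2, fob3, fob4, fob5 and the y axis of station, either way round below 0.2 rad and linear speed of each of fob0, fob1, fob2, fob3, fob4, fob5 below 0.02 m/s and ((horizontal distance between fob1 and nest0 below 0.009 m and z of fob1 in the frame of nest0 below 0.009 m) or (horizontal distance between fob1 and nest1 below 0.009 m and z of fob1 in the frame of nest1 below 0.009 m) or (horizontal distance between fob1 and nest2 below 0.009 m and z of fob1 in the frame of nest2 below 0.009 m) or (horizontal distance between fob1 and nest3 below 0.009 m and z of fob1 in the frame of nest3 below 0.009 m)) and ((horizontal distance between fob2 and nest0 below 0.009 m and z of fob2 in the frame of nest0 below 0.009 m) or (horizontal distance between fob2 and nest1 below 0.009 m and z of fob2 in the frame of nest1 below 0.009 m) or (horizontal distance between fob2 and nest2 below 0.009 m and z of fob2 in the frame of nest2 below 0.009 m) or (horizontal distance between fob2 and nest3 below 0.009 m and z of fob2 in the frame of nest3 below 0.009 m)) and ((horizontal distance between fob3 and nest0 below 0.009 m and z of fob3 in the frame of nest0 below 0.009 m) or (horizontal distance between fob3 and nest1 below 0.009 m and z of fob3 in the frame of nest1 below 0.009 m) or (horizontal distance between fob3 and nest2 below 0.009 m and z of fob3 in the frame of nest2 below 0.009 m) or (horizontal distance between fob3 and nest3 below 0.009 m and z of fob3 in the frame of nest3 below 0.009 m)) and ((horizontal distance between fob4 and nest0 below 0.009 m and z of fob4 in the frame of nest0 below 0.009 m) or (horizontal distance between fob4 and nest1 below 0.009 m and z of fob4 in the frame of nest1 below 0.009 m) or (horizontal distance between fob4 and nest2 below 0.009 m and z of fob4 in the frame of nest2 below 0.009 m) or (horizontal distance between fob4 and nest3 below 0.009 m and z of fob4 in the frame of nest3 below 0.009 m)) and ((horizontal distance between fob5 and nest0 below 0.009 m and z of fob5 in the frame of nest0 below 0.009 m) or (horizontal distance between fob5 and nest1 below 0.009 m and z of fob5 in the frame of nest1 below 0.009 m) or (horizontal distance between fob5 and nest2 below 0.009 m and z of fob5 in the frame of nest2 below 0.009 m) or (horizontal distance between fob5 and nest3 below 0.009 m and z of fob5 in the frame of nest3 below 0.009 m))); the robot touches nothing.
It fails at once if the jar of pins is knocked over (angle between jar's own z axis and vertical above 0.6 rad).
Of fob0, fob1, fob2 only 1 to 2 are there at a start; the rules pass over those that are not, and their reading is None.
Of fob3, fob4, fob5 only 2 to 2 are there at a start; the rules pass over those that are not, and their reading is None.
At some moment in a run one of fob0, fob1, fob2, fob3, fob4, fob5 may be knocked a few centimetres aside while the robot is not near it.
Once in a run the grip may slacken for a moment while it holds something.
It also fails if it takes over 210 s, if anything falls off the work surface, if the arm or the gripper's body presses on something with over 40 N, if the wrist force passes 120 N, or if a joint passes its speed limit or range.

## Working session

There is one attempt and no reset: what is moved stays moved. The work goes in short steps, Python scripts to look and compute and a shell command to move; the robot and the scene stay as the last step left them, time stands still between calls to the robot, and variables do not carry over. Pictures are saved under pics/ and viewed, at most 14 in all, crops included, and the job is handed in when it is done.

```bash
mkdir -p pics; ls; python3 - <<'E'
from plant import bot
import cv2,numpy as np
for n in("top","scene"):
    im=bot.capture(n); cv2.imwrite(f"pics/{n}0.png",im[:,:,::-1]); print(n,bot.camera_model(n))
print(bot.camera_model("wrist")); o=bot.get_obs(); print(o)
E
```

```text
pics
top {'fx': 412.51113552697683, 'fy': 412.51113552697683, 'cx': 320.6082699048108, 'cy': 200.2710756393541, 'position': array([ 492.85235383,   54.76629916, 1136.26369713]), 'orientation': array([-3.03082703, -0.01034403, -1.55366439])}
scene {'fx': 393.3096624713944, 'fy': 393.3096624713944, 'cx': 325.16938566881464, 'cy': 194.6151177142483, 'position': array([1257.51784591, -410.66216928,  892.73083452]), 'orientation': array([-2.37515325,  0.00982357,  0.95087813])}
{'fx': 302.73874200952235, 'fy': 302.73874200952235, 'cx': 319.83053286515803, 'cy': 201.78018142477822, 'T_tool_cam': array([[ 7.48332649e-04, -9.64175113e-01, -2.65265513e-01,
         7.14241203e+01],
       [ 9.99999604e-01,  5.93664199e-04,  6.63245306e-04,
        -6.03128192e-01],
       [-4.82005980e-04, -2.65265904e-01,  9.64175175e-01,
        -1.92674531e+02],
       [ 0.00000000e+00,  0.00000000e+00,  0.00000000e+00,
         1.00000000e+00]])}
{'time': 0.1, 'joint_positions': array([ 1.04403090e+00,  3.42640668e-01,  1.52488921e+00,  7.70857216e-06,
        1.27538551e+00, -1.46010290e-01]), 'dq': array([-0.00160356, -0.00054134, -0.0035732 , -0.00209374, -0.00221346,
       -0.00100437]), 'tau': array([ 8.90084448e-04, -4.32005775e+01, -2.44693494e+01,  7.17866071e-02,
        5.26628585e-02, -8.57454302e-05]), 'tool_pos': array([194.88614809, 487.07004195, 192.13217592]), 'tcp_rot': array([-3.14028507e+00, -1.99740550e-04,  2.76083514e+00]), 'contact_force': array([-0.65489542,  0.54273273, -0.24171636]), 'moment': array([0.01643106, 0.01540078, 0.00789661]), 'finger_force': 0.0, 'grip_width': 91.39083874899485}
```

View pics/top0.png

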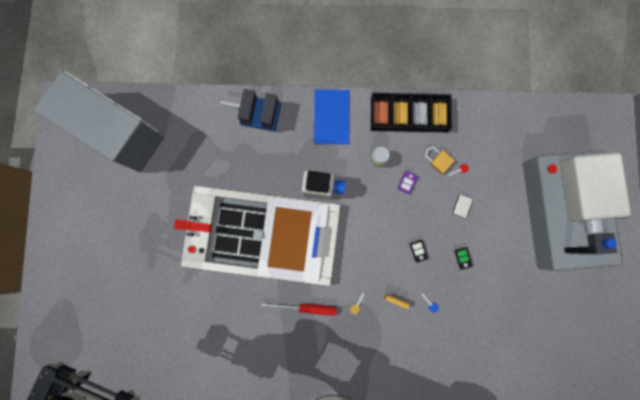

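View pics/scene0.png

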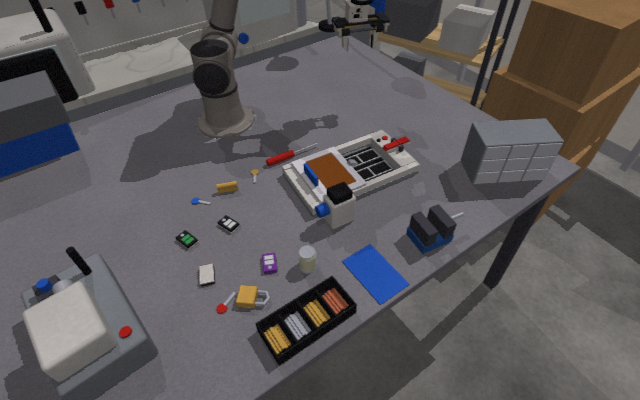

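```bash
cat > h.py <<'E'
import numpy as np,cv2
from scipy.spatial.transform import Rotation as Ro
from plant import bot
def pose():
    o=bot.get_obs();T=np.eye(4);T[:3,:3]=Ro.from_euler('xyz',o['tcp_rot']).as_matrix();T[:3,3]=o['tool_pos'];return T
def shot(name,f=None):
    T=pose();im=bot.capture(name);m=bot.camera_model(name)
    if name=="wrist": C=T@m['T_tool_cam']
    else:
        C=np.eye(4);C[:3,:3]=Ro.from_euler('xyz',m['orientation']).as_matrix();C[:3,3]=m['position']
    if f: cv2.imwrite('pics/'+f,im[:,:,::-1])
    return im,C,m
def ground(C,m,px,z):
    px=np.atleast_2d(np.asarray(px,float))
    d=np.c_[(px[:,0]-m['cx'])/m['fx'],(px[:,1]-m['cy'])/m['fy'],np.ones(len(px))]@C[:3,:3].T
    return C[:3,3]+d*((z-C[2,3])/d[:,2])[:,None]
def proj(C,m,P):
    p=(np.atleast_2d(P)-C[:3,3])@C[:3,:3]
    return np.c_[m['fx']*p[:,0]/p[:,2]+m['cx'],m['fy']*p[:,1]/p[:,2]+m['cy']]
def rect(C,m,mask,z):
    c=max(cv2.findContours(mask.astype(np.uint8),0,1)[0],key=cv2.contourArea)[:,0]
    g=ground(C,m,c,z)[:,:2].astype(np.float32)
    (x,y),(w,h),a=cv2.minAreaRect(g)
    if w<h: a+=90;w,h=h,w
    return np.round([x,y,w,h,(a+90)%180-90],1)  # centre, sizes, angle of long side vs world x, deg
def find(name,cam,C,m,z,n=3,pmin=.1):
    for r in bot.outline_of(name,cam)[:n]:
        if r['p']>pmin: print(name,round(r['p'],2),np.round(r['pixel']),rect(C,m,r['mask'],z))
E
python3 - <<'E'
from h import *
im,C,m=shot("top")
for i in range(6): find(f"fob{i}","top",C,m,14)
for n,z in(("jar",30),("padlock",20),("gate_handle",83.5),("station",40),("catch",60),("gate",47)): find(n,"top",C,m,z,1)
cv2.imwrite("pics/crop1.png",cv2.resize(im[140:320,360:490,::-1],None,fx=3.2,fy=3.2,interpolation=3))
E
```

```text
fob0 0.79 [406. 184.] [ 672.1 -192.3   56.6   38.   -26.3]
fob0 0.75 [464. 257.] [ 467.  -339.2   58.    42.1   15. ]
fob0 0.6 [464. 206.] [ 607.2 -342.5   57.4   37.   -19.5]
fob1 0.79 [406. 184.] [ 672.1 -192.3   56.6   38.   -26.3]
fob1 0.75 [464. 257.] [ 467.  -339.2   58.    42.1   15. ]
fob1 0.6 [464. 206.] [ 607.2 -342.5   57.4   37.   -19.5]
fob2 0.79 [406. 184.] [ 672.1 -192.3   56.6   38.   -26.3]
fob2 0.75 [464. 257.] [ 467.  -339.2   58.    42.1   15. ]
fob2 0.6 [464. 206.] [ 607.2 -342.5   57.4   37.   -19.5]
fob3 0.79 [406. 184.] [ 672.1 -192.3   56.6   38.   -26.3]
fob3 0.75 [464. 257.] [ 467.  -339.2   58.    42.1   15. ]
fob3 0.6 [464. 206.] [ 607.2 -342.5   57.4   37.   -19.5]
fob4 0.79 [406. 184.] [ 672.1 -192.3   56.6   38.   -26.3]
fob4 0.75 [464. 257.] [ 467.  -339.2   58.    42.1   15. ]
fob4 0.6 [464. 206.] [ 607.2 -342.5   57.4   37.   -19.5]
fob5 0.79 [406. 184.] [ 672.1 -192.3   56.6   38.   -26.3]
fob5 0.75 [464. 257.] [ 467.  -339.2   58.    42.1   15. ]
fob5 0.6 [464. 206.] [ 607.2 -342.5   57.4   37.   -19.5]
jar 0.69 [378. 158.] [ 737.4 -111.6   61.2   46.4  -43.8]
padlock 0.57 [443. 161.] [ 738.6 -277.6   74.    54.2   44.8]
gate_handle 0.69 [291. 237.] [511.5 126.  200.3 176.9  -6.4]
station 0.82 [268. 231.] [561.7 211.7 440.7 300.   83.9]
catch 0.64 [190. 225.] [539.2 378.3  99.5  31.8  86.6]
gate 0.92 [291. 239.] [511.2 128.4 203.9 182.6  -6.2]
```

View pics/crop1.png

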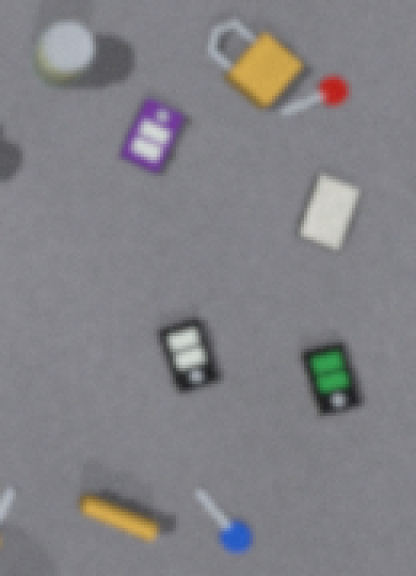

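White buttons (419,251) is fob5 and green (463,258) is fob3, both buttons up. The pale box (463,206) is a fob lying back up, one of fob0–2. Purple (408,182) is the decoy, because its colour is the excluded one. The yellow bar at (397,301) is clutter. I'll look at the bed first and then go to the fobs.

```bash
python3 -m jog '[[-20,-6,-20,0,0,0],[-43,-11,-10,0,0,0],[-43,-11,-10,0,0,0],[-43,-11,-10,0,0,0],[-43,-11,-10,0,0,0],[-43,-11,-10,0,0,0],[-43,-11,-10,0,0,0],[-43,-11,-10,0,0,0],[-43,-11,0,0,0,0],[-43,-11,0,0,0,0],[-18,-6,0,0,0,0],[0,0,0,0,0,0]]' && python3 -m jog '[[0,0,0,0,0,0.13],[0,0,0,0,0,0.13],[0,0,0,0,0,0.13],[0,0,0,0,0,0.13],[0,0,0,0,0,0.13],[0,0,0,0,0,0.13],[0,0,0,0,0,0.13],[0,0,0,0,0,0.13],[0,0,0,0,0,0.13],[0,0,0,0,0,0.13],[0,0,0,0,0,0],[0,0,0,0,0,0]]'
python3 - <<'E'
from h import *
im,C,m=shot("wrist","w1.png")
T=pose();print(T.round(3))
E
```

```text
time: 1.95
tool_pos: [549.8, 224.5, 281.8]
tcp_rot: [-3.141, -0.001, 2.757]
contact_force: [-0.8, -0.1, -0.8]
grip_width: 91.9
finger_force: 0.0
time: 3.15
tool_pos: [547.5, 227.4, 283.0]
tcp_rot: [-3.141, -0.0, 1.466]
contact_force: [0.1, -0.1, -0.3]
grip_width: 91.8
finger_force: 0.0
[[ 1.06000e-01  9.94000e-01  0.00000e+00  5.47718e+02]
 [ 9.94000e-01 -1.06000e-01  0.00000e+00  2.27223e+02]
 [ 0.00000e+00 -0.00000e+00 -1.00000e+00  2.82931e+02]
 [ 0.00000e+00  0.00000e+00  0.00000e+00  1.00000e+00]]
```

View pics/w1.png

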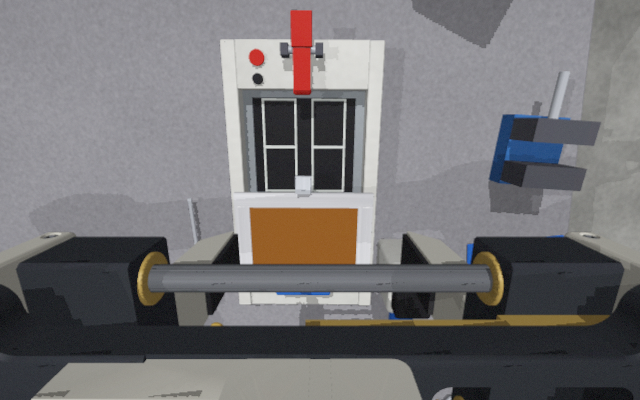

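```bash
cat >> h.py <<'E'
def fit(A,B):  # B = R A + t (2D)
    a=A-A.mean(0);b=B-B.mean(0);th=np.arctan2((a[:,0]*b[:,1]-a[:,1]*b[:,0]).sum(),(a*b).sum())
    R=np.array([[np.cos(th),-np.sin(th)],[np.sin(th),np.cos(th)]]);t=B.mean(0)-R@A.mean(0)
    return th,R,t,np.abs(A@R.T+t-B).max(1)
E
python3 - <<'E'
from h import *
im,C,m=shot("wrist")
px=np.array([[264,99],[345,99],[264,147],[345,147],[265,191],[345,191]]);A=np.array([[-59.5,67.5],[59.5,67.5],[-59.5,0],[59.5,0],[-59.5,-67.5],[59.5,-67.5]])
g=ground(C,m,px,15)[:,:2]
px2=np.array([[221,41],[383,41]]);g2=ground(C,m,px2,40)[:,:2]
for AA,B in((A,g),(np.r_[A,[[-108,140],[108,140]]],np.r_[g,g2])):
    th,R,t,e=fit(AA,B);print(np.degrees(th),t,e.round(1))
for n in((-36,34),(36,34),(-36,-34),(36,-34)):print(n,(R@n+t).round(1))
sub=im[85:205,250:360,::-1];cv2.imwrite("pics/sub.png",cv2.resize(sub,None,fx=5,fy=5,interpolation=2))
im,C,m=shot("top"); 
for r in bot.outline_of("fob5","top"): print(round(r['p'],2),np.round(r['pixel']),rect(C,m,r['mask'],14))
E
```

```text
-6.21918802926792 [528.02850101 259.38347823] [1.5 1.  1.7 1.1 3.2 2.8]
-6.046958963218514 [527.85930867 259.0068414 ] [1.9 1.2 1.5 1.3 3.2 2.7 2.  3. ]
(-36, 34) [495.6 296.6]
(36, 34) [567.2 289. ]
(-36, -34) [488.5 229. ]
(36, -34) [560.1 221.4]
0.81 [461. 206.] [ 608.3 -342.2   57.1   39.   -21. ]
0.74 [419. 250.] [ 485.4 -219.1   60.    40.7   18.3]
0.65 [465. 255.] [ 467.3 -339.9   59.1   39.9   17.6]
0.53 [406. 185.] [ 673.3 -191.    56.8   37.4  -23.2]
```

View pics/sub.png

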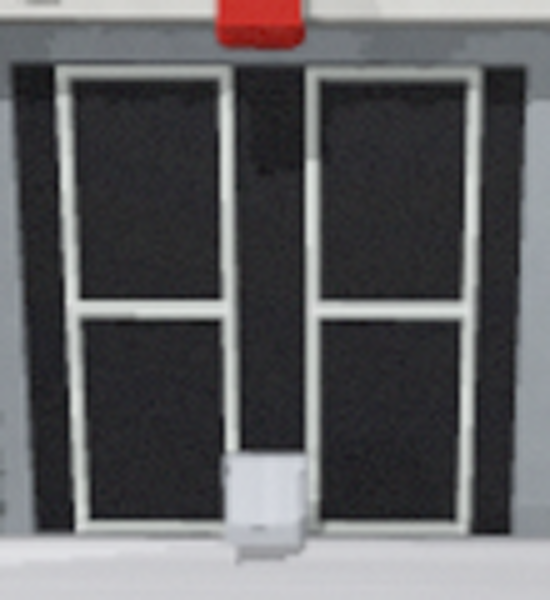

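```bash
python3 -m jog '[[-25,5,0,0,0,0],[-48,10,0,0,0,0],[-48,10,0,0,0,0],[-49,10,0,0,0,0],[-49,11,0,0,0,0],[-49,11,0,0,0,0],[-49,11,0,0,0,0],[-49,11,0,0,0,0],[-49,11,0,0,0,0],[-49,10,0,0,0,0],[-48,10,0,0,0,0],[-47,10,0,0,0,0]]' && python3 -m jog '[[0,0,12,0,0,-0.12],[0,0,12,0,0,-0.12],[0,0,12,0,0,-0.12],[0,0,12,0,0,-0.12],[0,0,12,0,0,-0.12],[0,0,12,0,0,-0.12],[0,0,12,0,0,-0.12],[0,0,12,0,0,-0.12],[0,0,12,0,0,-0.12],[0,0,12,0,0,-0.12],[0,0,12,0,0,-0.12],[0,0,0,0,0,0]]'
python3 - <<'E'
from h import *
im,C,m=shot("wrist","w2.png")
T=pose();print(T.round(3))
for r in bot.outline_of("fob0","wrist"):
    if r['p']>.2: print(round(r['p'],2),np.round(r['pixel']),q:=rect(C,m,r['mask'],14), 'tool', ((np.r_[q[:2],7]-T[:3,3])@T[:3,:3]).round(1))
A=np.array([[-59.5,67.5],[59.5,67.5],[-59.5,0],[59.5,0],[-59.5,-67.5],[59.5,-67.5]])
px=np.array([[263,100],[344.4,100],[264.6,146.8],[343.2,146.8],[266.4,190],[342.4,190]])
T1=np.eye(4);T1[:3,:3]=[[.106,.994,0],[.994,-.106,0],[0,0,-1]];T1[:3,3]=[547.7,227.2,282.9]
g=ground(T1@m['T_tool_cam'],m,px,15)[:,:2];th,R,t,e=fit(A,g);print(np.degrees(th),t,e)
E
```

```text
time: 4.55
tool_pos: [605.9, -343.4, 282.7]
tcp_rot: [3.141, -0.0, 1.462]
contact_force: [1.2, 0.2, 0.4]
grip_width: 91.8
finger_force: 0.0
time: 5.75
tool_pos: [605.3, -340.6, 148.5]
tcp_rot: [3.14, -0.004, 2.783]
contact_force: [0.2, 0.7, -0.7]
grip_width: 91.8
finger_force: 0.0
[[-9.35000e-01  3.55000e-01 -2.00000e-03  6.05782e+02]
 [ 3.55000e-01  9.35000e-01  1.00000e-03 -3.40986e+02]
 [ 2.00000e-03  1.00000e-03 -1.00000e+00  1.49815e+02]
 [ 0.00000e+00  0.00000e+00  0.00000e+00  1.00000e+00]]
0.89 [271.  58.] [ 468.9 -343.2   58.1   36.    15.9] tool [126.9 -50.7 143. ]
0.71 [318. 189.] [ 608.2 -344.2   56.8   35.9  -20.6] tool [ -3.7  -2.2 142.8]
0.59 [462. 197.] [ 671.4 -195.6   58.2   42.4  -24.1] tool [-10.  159.1 142.9]
0.57 [389.  33.] [ 486.  -224.    55.4   38.7   18.9] tool [153.2  66.8 143.2]
0.3 [631.  35.] [571.3  -4.7  68.3  18.5  -6. ] tool [151.3 302.1 143.3]
-6.202215139877442 [526.95287253 260.01953796] [1.07568719 0.58988394 0.27557521 0.61322394 0.68695337 1.04232266]
```

View pics/w2.png

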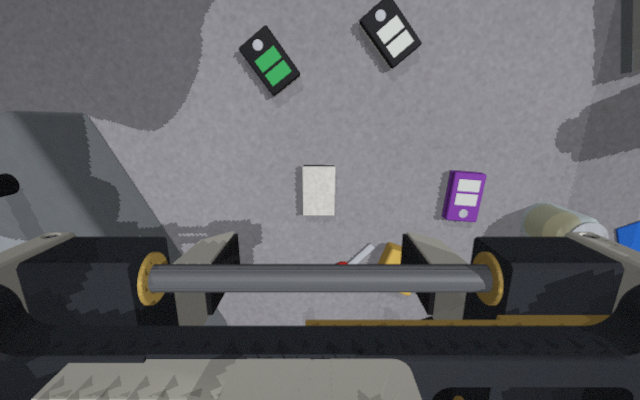

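```bash
python3 -m jog '[[-4,-2,15,0,0,0],[0,0,25,0,0,0],[0,0,25,0,0,0],[0,0,25,0,0,0],[0,0,25,0,0,0],[0,0,15,0,0,0],[0,0,10,0,0,0],[0,0,5,0,0,0],[0,0,0,0,0,0],[0,0,0,0,0,0]]' && python3 -m jog '[[0,0,0,0,0,0],[0,0,0,0,0,0],[0,0,0,0,0,0],[0,0,0,0,0,0],[0,0,0,0,0,0],[0,0,0,0,0,0],[0,0,0,0,0,0],[0,0,0,0,0,0],[0,0,0,0,0,0],[0,0,0,0,0,0]]' 20
```

```text
time: 6.85
tool_pos: [609.9, -345.0, 6.8]
tcp_rot: [-3.141, 0.002, 2.781]
contact_force: [0.3, -0.7, 0.1]
grip_width: 91.8
finger_force: 0.0
time: 7.85
tool_pos: [609.2, -344.5, 5.6]
tcp_rot: [3.141, -0.0, 2.781]
contact_force: [0.1, 0.6, 0.3]
grip_width: 19.1
finger_force: 0.0
```

```bash
python3 -m jog '[[0,0,-20,0,0,0],[0,0,-40,0,0,0],[0,0,-40,0,0,0],[0,0,-40,0,0,0],[0,0,0,0,0,0],[0,0,0,0,0,0]]' 100
python3 - <<'E'
from h import *
im,C,m=shot("wrist","w3.png")
T=pose();print(T.round(3))
for r in bot.outline_of("fob0","wrist"):
    if r['p']>.2: print(round(r['p'],2),np.round(r['pixel']),q:=rect(C,m,r['mask'],14), 'tool', ((np.r_[q[:2],7]-T[:3,3])@T[:3,:3]).round(1))
E
```

```text
time: 8.45
tool_pos: [609.6, -344.8, 146.8]
tcp_rot: [-3.141, 0.002, 2.781]
contact_force: [-0.2, -0.0, -0.2]
grip_width: 62.9
finger_force: 0.0
[[-9.36000e-01  3.53000e-01 -1.00000e-03  6.08871e+02]
 [ 3.53000e-01  9.36000e-01  1.00000e-03 -3.44260e+02]
 [ 1.00000e-03  0.00000e+00 -1.00000e+00  1.45040e+02]
 [ 0.00000e+00  0.00000e+00  0.00000e+00  1.00000e+00]]
0.67 [274.  51.] [ 469.1 -343.4   57.9   36.3   15.5] tool [130.9 -48.6 138.1]
0.63 [467. 192.] [ 672.1 -195.5   58.4   41.9  -25.3] tool [ -6.8 161.5 138.1]
0.55 [320. 182.] [ 608.5 -344.6   56.5   37.2  -19.8] tool [ 1.00e-01 -5.00e-01  1.38e+02]
```

View pics/w3.png

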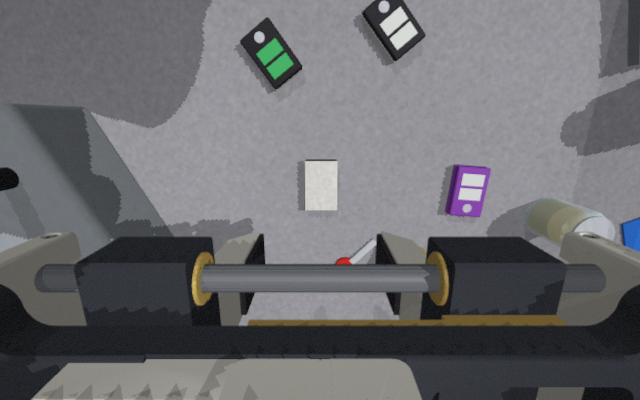

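```bash
python3 -m jog '[[0,0,15,0,0,0],[0,0,25,0,0,0],[0,0,25,0,0,0],[0,0,25,0,0,0],[0,0,25,0,0,0],[0,0,15,0,0,0],[0,0,8,0,0,0],[0,0,4,0,0,0],[0,0,0,0,0,0],[0,0,0,0,0,0]]' && python3 -m jog '[[0,0,0,0,0,0],[0,0,0,0,0,0],[0,0,0,0,0,0],[0,0,0,0,0,0],[0,0,0,0,0,0],[0,0,0,0,0,0],[0,0,0,0,0,0]]' 25
python3 - <<'E'
from h import *
im,C,m=shot("scene");T=pose()
u,v=proj(C,m,T[:3,3])[0].astype(int);print(u,v,T[:3,3])
cv2.imwrite("pics/s2.png",cv2.resize(im[v-70:v+50,u-70:u+80,::-1],None,fx=4,fy=4,interpolation=2))
E
python3 -m jog '[[0,0,0,0,0,0],[0,0,0,0,0,0],[0,0,0,0,0,0],[0,0,0,0,0,0],[0,0,0,0,0,0],[0,0,0,0,0,0],[0,0,0,0,0,0]]' 25
```

```text
time: 9.55
tool_pos: [609.8, -345.0, 4.8]
tcp_rot: [-3.141, 0.002, 2.781]
contact_force: [-0.4, -0.2, -0.4]
grip_width: 91.7
finger_force: 0.0
time: 10.25
tool_pos: [609.2, -344.6, 3.7]
tcp_rot: [3.141, -0.0, 2.781]
contact_force: [0.1, -0.4, -0.4]
grip_width: 40.1
finger_force: 0.0
205 274 [ 609.22165981 -344.50852876    3.65997925]
time: 11.0
tool_pos: [609.3, -344.5, 3.7]
tcp_rot: [3.141, 0.0, 2.781]
contact_force: [0.8, -0.1, 1.0]
grip_width: 23.0
finger_force: 0.0
```

View pics/s2.png

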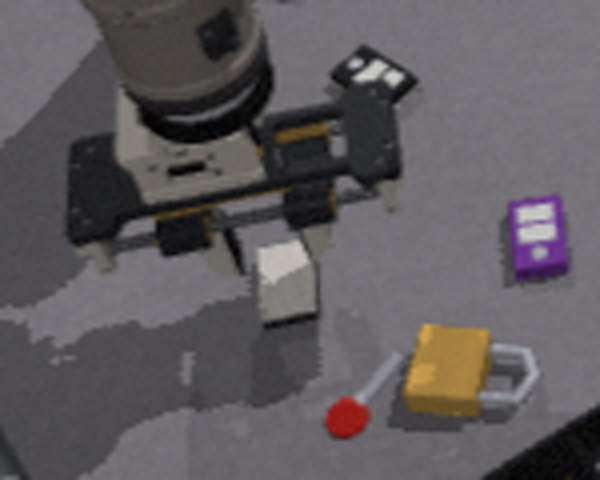

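```bash
python3 -m jog '[[0,0,0,0,0,0],[0,0,0,0,0,0],[0,0,0,0,0,0],[0,0,0,0,0,0],[0,0,0,0,0,0],[0,0,0,0,0,0],[0,0,0,0,0,0]]' 45
python3 - <<'E'
from h import *
im,C,m=shot("scene");T=pose();print(bot.get_obs()['grip_width'],T[:3,3])
o=(135,204)
def tl(p): return (T@np.r_[p,1])[:3]
for n,p in(("tcp",(0,0,0)),("L tip inner",(0,-21,0)),("R tip inner",(0,21,0)),("L tip out",(0,-40,0)),("L up30",(0,-21,-30)),("R up30",(0,21,-30)),("L up60",(0,-21,-60))):
    print(n,tl(p).round(),((proj(C,m,tl(p))[0]-o)*4).round())
for r in bot.outline_of("fob0","scene"): print(round(r['p'],2),((r['pixel']-np.array(o))*4))
print("fob top ctr",((proj(C,m,[608.4,-344.5,14])[0]-o)*4))
w,_,_=shot("wrist"); a=cv2.resize(im[204:324,135:285,::-1],None,fx=4,fy=4,interpolation=2)
cv2.imwrite("pics/s3.png",np.hstack([cv2.resize(a,(400,320)),cv2.resize(w[80:400,120:520,::-1],(400,320))]))
E
```

```text
time: 11.7
tool_pos: [609.2, -344.5, 3.7]
tcp_rot: [3.142, 0.0, 2.781]
contact_force: [-0.2, -0.0, 0.7]
grip_width: 41.0
finger_force: 0.0
41.36606073089923 [ 609.26280564 -344.57151011    3.71770446]
tcp [ 609. -345.    4.] [283. 283.]
L tip inner [ 602. -364.    4.] [251. 290.]
R tip inner [ 617. -325.    4.] [316. 276.]
L tip out [ 595. -382.    4.] [221. 297.]
L up30 [ 602. -364.   34.] [239. 265.]
R up30 [ 617. -325.   34.] [306. 250.]
L up60 [ 602. -364.   64.] [228. 238.]
0.68 [552.  243.6]
0.49 [292.8 285.2]
0.46 [1042. -248.]
fob top ctr [279.36761221 273.54150666]
```

View pics/s3.png

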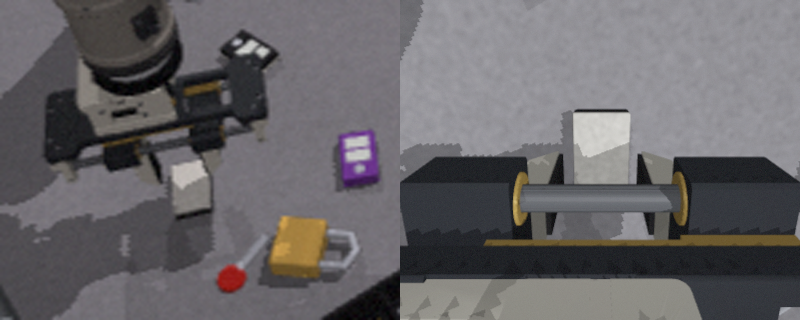

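```bash
python3 -c "
from plant import bot;print(bot.grip_point_offset)"; python3 -m jog '[[0,0,0,0,0,0],[0,0,0,0,0,0],[0,0,0,0,0,0],[0,0,1,0,0,0],[0,0,1,0,0,0],[0,0,1,0,0,0],[0,0,1,0,0,0],[0,0,0,0,0,0]]' 65;  python3 -m jog '[[0,0,1,0,0,0],[0,0,1,0,0,0],[0,0,0,0,0,0]]'
```

```text
18.8
time: 12.65
tool_pos: [609.1, -344.4, -0.5]
tcp_rot: [3.141, -0.0, 2.781]
contact_force: [-0.5, 0.6, -0.7]
grip_width: 60.0
finger_force: 0.0
time: 12.95
tool_pos: [609.1, -344.5, -2.5]
tcp_rot: [3.141, -0.0, 2.781]
contact_force: [-1.0, 0.6, -0.2]
grip_width: 59.6
finger_force: 0.0
```

```bash
python3 -m jog '[[0,0,1,0,0,0],[0,0,1,0,0,0],[0,0,1,0,0,0],[0,0,1,0,0,0],[0,0,0,0,0,0]]';  python3 -m jog '[[0,0,1,0,0,0],[0,0,1,0,0,0],[0,0,1,0,0,0],[0,0,1,0,0,0],[0,0,0,0,0,0]]'
```

```text
time: 13.45
tool_pos: [609.1, -344.5, -6.5]
tcp_rot: [3.141, -0.0, 2.781]
contact_force: [1.0, 0.0, 0.8]
grip_width: 59.7
finger_force: 0.0
time: 13.95
tool_pos: [609.2, -344.5, -10.5]
tcp_rot: [3.141, -0.0, 2.781]
contact_force: [-0.0, -0.1, 0.2]
grip_width: 59.7
finger_force: 0.0
```

```bash
python3 -m jog '[[0,0,1,0,0,0],[0,0,1,0,0,0],[0,0,1,0,0,0],[0,0,0,0,0,0]]'
```

```text
time: 14.35
tool_pos: [609.1, -344.5, -13.5]
tcp_rot: [3.141, -0.0, 2.781]
contact_force: [-0.1, 0.5, 0.1]
grip_width: 59.6
finger_force: 0.0
```

```bash
python3 -m jog '[[0,0,1,0,0,0],[0,0,1,0,0,0],[0,0,0,0,0,0]]';python3 -m jog '[[0,0,1,0,0,0],[0,0,1,0,0,0],[0,0,0,0,0,0]]'
```

```text
time: 14.65
tool_pos: [609.1, -344.4, -15.5]
tcp_rot: [3.141, -0.0, 2.781]
contact_force: [0.0, 0.0, -0.1]
grip_width: 59.5
finger_force: 0.0
time: 14.95
tool_pos: [609.1, -344.5, -17.5]
tcp_rot: [3.141, -0.0, 2.781]
contact_force: [-0.0, 0.3, 0.3]
grip_width: 59.7
finger_force: 0.0
```

```bash
python3 -m jog '[[0,0,1,0,0,0],[0,0,1,0,0,0],[0,0,0,0,0,0]]'
```

```text
time: 15.25
tool_pos: [609.1, -344.4, -19.5]
tcp_rot: [3.141, -0.0, 2.781]
contact_force: [-0.5, -0.0, -0.3]
grip_width: 59.6
finger_force: 0.0
```

```bash
python3 -m jog '[[0,0,0,0,0,0],[0,0,0,0,0,0],[0,0,0,0,0,0],[0,0,0,0,0,0],[0,0,0,0,0,0],[0,0,0,0,0,0]]' 30
```

```text
time: 15.85
tool_pos: [609.2, -344.5, -19.3]
tcp_rot: [3.142, 0.0, 2.781]
contact_force: [-0.3, 0.3, -0.0]
grip_width: 27.9
finger_force: 0.0
```

The reported TCP seems to lie about 38 mm beyond the real fingertips: the tips sit too high in the pictures, there is no contact at -19 mm, and the fingers close above the fob. I'll go lower with that in mind.

```bash
python3 -m jog '[[0,0,0,0,0,0],[0,0,0,0,0,0],[0,0,0,0,0,0],[0,0,0,0,0,0],[0,0,0,0,0,0],[0,0,0,0,0,0]]' 70; python3 -m jog '[[0,0,2,0,0,0],[0,0,2,0,0,0],[0,0,2,0,0,0],[0,0,2,0,0,0],[0,0,2,0,0,0],[0,0,0,0,0,0]]'; python3 -m jog '[[0,0,1,0,0,0],[0,0,1,0,0,0],[0,0,1,0,0,0],[0,0,1,0,0,0],[0,0,0,0,0,0]]'
```

```text
time: 16.45
tool_pos: [609.3, -344.5, -19.3]
tcp_rot: [3.141, 0.0, 2.781]
contact_force: [-0.9, 0.0, 0.1]
grip_width: 63.4
finger_force: 0.0
time: 17.05
tool_pos: [609.0, -344.4, -29.8]
tcp_rot: [3.141, -0.001, 2.781]
contact_force: [0.0, 0.3, -0.1]
grip_width: 64.7
finger_force: 0.0
time: 17.55
tool_pos: [609.2, -344.5, -33.5]
tcp_rot: [3.141, -0.0, 2.781]
contact_force: [0.4, -0.2, -0.5]
grip_width: 64.3
finger_force: 0.0
```

```bash
python3 -m jog '[[0,0,1,0,0,0],[0,0,0,0,0,0]]';python3 -m jog '[[0,0,1,0,0,0],[0,0,0,0,0,0]]';python3 -m jog '[[0,0,1,0,0,0],[0,0,0,0,0,0]]'
```

```text
time: 17.75
tool_pos: [609.3, -344.6, -33.7]
tcp_rot: [3.142, 0.0, 2.781]
contact_force: [-1.7, 0.7, 4.5]
grip_width: 64.1
finger_force: 2.1
time: 17.95
tool_pos: [609.3, -344.6, -33.7]
tcp_rot: [-3.141, 0.001, 2.781]
contact_force: [-3.7, 3.0, 10.4]
grip_width: 64.3
finger_force: 5.0
time: 18.15
tool_pos: [609.4, -344.6, -33.8]
tcp_rot: [-3.141, 0.001, 2.781]
contact_force: [-6.8, 4.0, 14.7]
grip_width: 64.2
finger_force: 7.6
```

```bash
python3 -m jog '[[0,0,-3,0,0,0],[0,0,-4,0,0,0],[0,0,0,0,0,0]]'; python3 -m jog '[[0,0,0,0,0,0],[0,0,0,0,0,0],[0,0,0,0,0,0],[0,0,0,0,0,0],[0,0,0,0,0,0],[0,0,0,0,0,0]]' 25;
```

```text
time: 18.45
tool_pos: [609.6, -344.8, -28.9]
tcp_rot: [-3.141, 0.001, 2.781]
contact_force: [-0.0, 0.3, 0.4]
grip_width: 64.2
finger_force: 0.0
time: 19.05
tool_pos: [609.2, -344.5, -29.5]
tcp_rot: [3.141, -0.0, 2.781]
contact_force: [0.2, -0.7, -0.7]
grip_width: 35.3
finger_force: 30.0
```

```bash
python3 -m jog '[[0,0,-30,0,0,0],[0,0,-50,0,0,0],[0,0,-50,0,0,0],[0,0,-50,0,0,0],[0,0,-20,0,0,0],[15,30,0,0,0,0],[19,41,0,0,0,0],[19,42,0,0,0,0],[19,42,0,0,0,0],[19,42,0,0,0,0],[19,42,0,0,0,0],[19,42,0,0,0,0]]' && python3 -m jog '[[19,42,0,0,0,0],[19,42,0,0,0,0],[19,42,0,0,0,0],[19,42,0,0,0,0],[19,42,0,0,0,0],[19,42,0,0,0,0],[21,46,0,0,0,0],[0,0,0,0,0,0.13],[0,0,0,0,0,0.13],[0,0,0,0,0,0.13],[0,0,0,0,0,0.13]]' && python3 -m jog '[[0,0,0,0,0,0.13],[0,0,0,0,0,0.13],[0,0,0,0,0,0.13],[0,0,0,0,0,0.13],[0,0,0,0,0,0.13],[0,0,0,0,0,0.13],[0,0,0,0,0,0],[0,0,0,0,0,0]]'
python3 - <<'E'
from h import *
im,C,m=shot("wrist");T=pose()
cv2.imwrite("pics/w4.png",im[:,:,::-1])
def S(x,y,z):
    th=np.radians(-6.2);return np.array([527+np.cos(th)*x-np.sin(th)*y,260+np.sin(th)*x+np.cos(th)*y,z])
print(T.round(3)); n=S(36,34,0);print(n,((n-T[:3,3])@T[:3,:3]).round(1))
for p in((-59.5,67.5),(59.5,67.5),(-59.5,0),(59.5,0)): print(p,proj(C,m,S(*p,15)).round(1))
E
```

```text
time: 20.25
tool_pos: [587.3, -34.3, 170.9]
tcp_rot: [3.141, 0.0, 2.781]
contact_force: [0.8, 0.4, -0.6]
grip_width: 35.5
finger_force: 30.0
time: 21.35
tool_pos: [566.5, 290.0, 170.6]
tcp_rot: [-3.141, -0.0, 2.256]
contact_force: [0.0, 0.8, -0.7]
grip_width: 35.4
finger_force: 30.0
time: 22.15
tool_pos: [566.6, 289.8, 170.7]
tcp_rot: [-3.141, -0.0, 1.484]
contact_force: [0.7, -0.1, -0.9]
grip_width: 35.6
finger_force: 30.0
[[ 8.70000e-02  9.96000e-01 -0.00000e+00  5.66621e+02]
 [ 9.96000e-01 -8.70000e-02  0.00000e+00  2.89779e+02]
 [ 0.00000e+00 -0.00000e+00 -1.00000e+00  1.70752e+02]
 [ 0.00000e+00  0.00000e+00  0.00000e+00  1.00000e+00]]
[566.4614128  289.91315597   0.        ] [ 1.000e-01 -2.000e-01  1.708e+02]
(-59.5, 67.5) [[236.8 150.5]]
(59.5, 67.5) [[341.1 152.8]]
(-59.5, 0) [[239.6 207.3]]
(59.5, 0) [[338.8 209.4]]
```

View pics/w4.png

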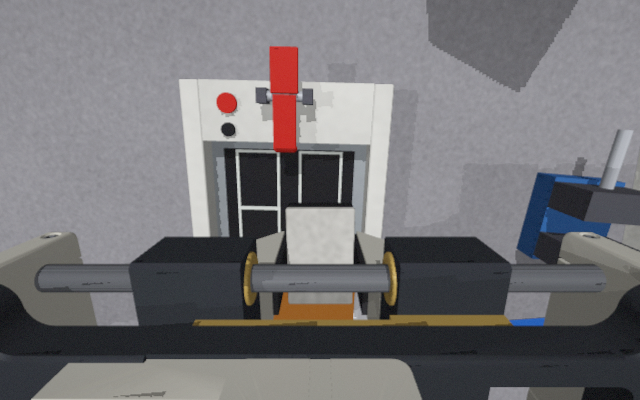

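```bash
python3 -m jog '[[0,0,20,0,0,0.02],[0,0,35,0,0,0],[0,0,35,0,0,0],[0,0,35,0,0,0],[0,0,25,0,0,0],[0,0,15,0,0,0],[0,0,10,0,0,0],[0,0,6,0,0,0],[0,0,3,0,0,0],[0,0,2,0,0,0],[0,0,0,0,0,0],[0,0,0,0,0,0]]' && python3 -m jog '[[0,0,1,0,0,0],[0,0,0,0,0,0]]' && python3 -m jog '[[0,0,0,0,0,0],[0,0,0,0,0,0],[0,0,0,0,0,0]]' 52
```

```text
time: 23.4
tool_pos: [567.1, 290.0, -14.5]
tcp_rot: [3.14, -0.001, 1.461]
contact_force: [-0.7, -0.6, -1.4]
grip_width: 35.3
finger_force: 30.0
time: 23.6
tool_pos: [566.8, 289.9, -16.1]
tcp_rot: [3.141, -0.0, 1.461]
contact_force: [-0.8, -0.3, -0.9]
grip_width: 35.5
finger_force: 30.0
time: 23.9
tool_pos: [566.8, 289.9, -16.1]
tcp_rot: [3.141, -0.0, 1.461]
contact_force: [-0.2, 0.1, -0.9]
grip_width: 47.3
finger_force: 0.0
```

```bash
python3 -m jog '[[0,0,-5,0,0,0],[0,0,-15,0,0,0],[0,0,-30,0,0,0],[0,0,-50,0,0,0],[0,0,-50,0,0,0],[0,0,-30,0,0,0],[0,0,0,0,0,0],[0,0,0,0,0,0]]' && python3 - <<'E'
from h import *
im,C,m=shot("wrist");T=pose()
def S(x,y,z):
    th=np.radians(-6.2);return np.array([527+np.cos(th)*x-np.sin(th)*y,260+np.sin(th)*x+np.cos(th)*y,z])
for r in bot.outline_of("fob0","wrist")[:4]:print(round(r['p'],2),np.round(r['pixel']),rect(C,m,r['mask'],26))
print("nest1",S(36,34,26))
E
python3 -m jog '[[-25,-2,0,0,0,0],[-45,-2,0,0,0,0],[-45,-2,0,0,0,0],[-45,-2,0,0,0,0],[-45,-2,0,0,0,0],[-45,-2,0,0,0,0],[-45,-2,0,0,0,0],[-45,-2,0,0,0,0],[-45,-2,0,0,0,0],[-45,-2,0,0,0,0],[-45,-2,0,0,0,0],[-45,-2,0,0,0,0]]' 100 && python3 -m jog '[[0,0,0,0,0,-0.108],[0,0,0,0,0,-0.108],[0,0,0,0,0,-0.108],[0,0,0,0,0,-0.108],[0,0,0,0,0,0],[0,0,0,0,0,0]]'
python3 - <<'E'
from h import *
im,C,m=shot("wrist","w5.png");T=pose();print(T.round(3))
for r in bot.outline_of("fob0","wrist")[:4]:print(round(r['p'],2),np.round(r['pixel']),q:=rect(C,m,r['mask'],14), 'tool', ((np.r_[q[:2],7]-T[:3,3])@T[:3,:3]).round(1))
E
```

```text
time: 24.7
tool_pos: [566.9, 289.9, 165.3]
tcp_rot: [3.139, -0.001, 1.461]
contact_force: [0.0, -0.0, -0.6]
grip_width: 47.6
finger_force: 0.0
0.65 [321. 183.] [566.  288.6  57.2  36.1  83.7]
0.64 [289. 165.] [531.1 316.  237.5 226.2  83.2]
nest1 [566.4614128  289.91315597  26.        ]
time: 26.0
tool_pos: [484.4, -225.7, 162.3]
tcp_rot: [-3.139, -0.002, 1.461]
contact_force: [0.7, -0.9, -0.4]
grip_width: 92.0
finger_force: 0.0
time: 26.6
tool_pos: [485.3, -224.1, 162.7]
tcp_rot: [-3.14, -0.002, 1.89]
contact_force: [0.6, -0.1, -0.5]
grip_width: 92.1
finger_force: 0.0
[[-3.14000e-01  9.49000e-01 -1.00000e-03  4.85364e+02]
 [ 9.49000e-01  3.14000e-01  1.00000e-03 -2.24131e+02]
 [ 1.00000e-03 -1.00000e-03 -1.00000e+00  1.62957e+02]
 [ 0.00000e+00  0.00000e+00  0.00000e+00  1.00000e+00]]
0.97 [479. 206.] [ 670.1 -191.6   63.1   36.5  -24.5] tool [-27.3 185.8 155.7]
0.8 [277. 255.] [ 464.8 -328.3   54.6   17.4   18.4] tool [-92.7 -52.1 155.9]
0.74 [321. 178.] [ 484.7 -221.8   56.6   38.5   18.3] tool [  2.2   0.3 156. ]
```

```bash
python3 -m jog '[[-4.4,0,-0.3,0,-0.131,0],[-4.4,0,-0.3,0,-0.131,0],[-4.4,0,-0.3,0,-0.131,0],[-4.4,0,-0.3,0,-0.131,0],[-4.4,0,-0.3,0,-0.131,0],[-4.4,0,-0.3,0,-0.131,0],[0,0,0,0,0,0],[0,0,0,0,0,0]]'; python3 -c "
from h import *
T=pose();print(T.round(3));print(T@[0,0,-33.6,1],bot.get_obs()['joint_positions'].round(2), Ro.from_matrix(T[:3,:3]).as_rotvec())"
```

```text
time: 27.5
tool_pos: [495.1, -245.7, 181.3]
tcp_rot: [-3.128, 0.742, 1.9]
contact_force: [0.3, -0.5, 0.3]
grip_width: 91.8
finger_force: 0.0
[[-2.38000e-01  9.49000e-01  2.06000e-01  4.95113e+02]
 [ 6.98000e-01  3.15000e-01 -6.44000e-01 -2.45671e+02]
 [-6.76000e-01 -1.00000e-02 -7.37000e-01  1.81271e+02]
 [ 0.00000e+00  0.00000e+00  0.00000e+00  1.00000e+00]]
[ 488.20131808 -224.04814442  206.04210148    1.        ] [-0.23  0.29  1.94 -1.    0.76  0.15] [ 1.45079984  2.0174199  -0.57553362]
```

```bash
python3 -m jog '[[3.7,0,-0.2,0,0.11,0],[0,0,0,0,0,0]]'; cat >> h.py <<'E'
def goal(tip):   # shift in tool axes that brings the real fingertip (33.6 behind TCP) to world point
    T=pose();t=(T@[0,0,-33.6,1])[:3];z=T[:3,2]
    print('tip',t.round(1),'tilt',np.degrees(np.arccos(-z[2])).round(1),'z',z.round(2),'y',T[:3,1].round(3),'tool shift',((np.array(tip)-t)@T[:3,:3]).round(1),'q',bot.get_obs()['joint_positions'].round(2))
E
python3 -c "
from h import *
goal([485,-223,60]);goal([485,-223,7.5])"
```

```text
time: 27.7
tool_pos: [495.2, -245.7, 181.1]
tcp_rot: [-3.135, 0.64, 1.89]
contact_force: [-0.6, -0.4, 0.5]
grip_width: 91.8
finger_force: 0.0
tip [ 489.1 -226.5  208. ] tilt 36.7 z [ 0.18 -0.57 -0.8 ] y [ 0.951  0.31  -0.005] tool shift [ 92.1  -2.  116. ] q [-0.28  0.27  1.88 -0.79  0.77 -0.07]
tip [ 489.1 -226.5  208. ] tilt 36.7 z [ 0.18 -0.57 -0.8 ] y [ 0.951  0.31  -0.005] tool shift [123.4  -1.7 158.1] q [-0.28  0.27  1.88 -0.79  0.77 -0.07]
```

```bash
python3 -m jog '[[15,-0.5,19,0,0,0],[15,-0.5,19,0,0,0],[15,-0.5,19,0,0,0],[16,-0.5,20,0,0,0],[16,0,20,0,0,0],[15,0,19,0,0,0],[0,0,0,0,0,0],[0,0,0,0,0,0]]'; python3 -c "
from h import *
goal([485,-223,8])
im,C,m=shot('wrist');T=pose()
for r in bot.outline_of('fob0','wrist')[:4]:print(round(r['p'],2),np.round(r['pixel']),rect(C,m,r['mask'],14))"
```

```text
time: 28.5
tool_pos: [499.7, -234.2, 54.1]
tcp_rot: [-3.113, 0.589, 1.888]
contact_force: [-0.0, 0.2, 0.4]
grip_width: 92.0
finger_force: 0.0
tip [ 494.8 -216.2   82. ] tilt 33.8 z [ 0.15 -0.54 -0.83] y [ 0.955  0.297 -0.023] tool shift [38.2 -9.7 63.7] q [-0.27  0.49  1.96 -1.    0.6   0.24]
0.93 [547. 192.] [ 666.3 -189.    73.8   36.5  -26.4]
0.79 [264. 242.] [ 470.  -332.    54.8   52.2  -74.3]
0.58 [307. 160.] [ 483.8 -217.2   55.7   45.9   18.9]
```

```bash
python3 -m jog '[[4,0,-10,0,0.118,0],[4,0,-0.2,0,0.118,0],[4,0,-0.2,0,0.118,0],[4,0,-0.2,0,0.118,0],[4,0,-0.2,0,0.118,0],[0,0,0,0,0,0],[0,0,0,0,0,0]]'; python3 -c "
from h import *
goal([484.7,-221.8,5]);T=pose();print(Ro.from_matrix(T[:3,:3]).as_euler('xyz'))
R=Ro.from_euler('xyz',[np.pi,0,np.radians(108.5)]);print('turn',(Ro.from_matrix(T[:3,:3]).inv()*R).as_rotvec())"
```

```text
time: 29.3
tool_pos: [490.0, -218.1, 53.3]
tcp_rot: [-3.106, 0.076, 1.869]
contact_force: [0.1, 0.2, 0.3]
grip_width: 91.9
finger_force: 0.0
tip [ 490.4 -215.3   86.8] tilt 4.8 z [-0.01 -0.08 -1.  ] y [ 0.956  0.291 -0.036] tool shift [ 1.7 -4.4 82.1] q [-0.51  0.5   1.7  -0.1   0.91 -0.75]
[-3.10551052  0.07590388  1.86885065]
turn [-0.03700536  0.07544418 -0.02618636]
```

```bash
python3 -m jog '[[0,0,0,-0.037,0.075,-0.026],[0,0,0,0,0,0],[0,0,0,0,0,0]]'; python3 -c "
from h import *
goal([484.7,-221.8,5])
im,C,m=shot('wrist');T=pose()
for r in bot.outline_of('fob0','wrist')[:5]:print(round(r['p'],2),np.round(r['pixel']),rect(C,m,r['mask'],14))"
```

```text
time: 29.6
tool_pos: [490.0, -216.5, 52.9]
tcp_rot: [-3.141, -0.001, 1.893]
contact_force: [0.4, -0.2, 0.1]
grip_width: 91.7
finger_force: 0.0
tip [ 490.  -216.5   86.5] tilt 0.1 z [-0.  0. -1.] y [ 0.948  0.317 -0.   ] tool shift [-3.4 -6.7 81.5] q [-0.56  0.51  1.68  0.    0.95 -0.88]
0.84 [529. 229.] [ 652.9 -174.2   42.5   21.3   20.3]
0.65 [312. 211.] [ 484.7 -220.3   55.    37.7   18.5]
```

```bash
python3 -m jog '[[-3,-6.7,10,0,0,0],[0,0,25,0,0,0],[0,0,20,0,0,0],[0,0,14,0,0,0],[0,0,8,0,0,0],[0,0,4,0,0,0],[0,0,0,0,0,0]]' && python3 -m jog '[[0,0,0,0,0,0],[0,0,0,0,0,0],[0,0,0,0,0,0],[0,0,0,0,0,0],[0,0,0,0,0,0],[0,0,0,0,0,0]]' 50 && python3 -m jog '[[0,0,-10,0,0,0],[0,0,-20,0,0,0],[0,0,0,0,0,-0.135],[0,0,0,0,0,-0.135],[0,0,0,0,0,-0.135],[0,0,0,0,0,-0.135],[0,0,0,0,0,-0.135],[0,0,0,0,0,-0.135],[0,0,0,0,0,0],[0,0,0,0,0,0]]'
```

```text
time: 30.4
tool_pos: [485.3, -221.1, -28.3]
tcp_rot: [3.14, -0.004, 1.894]
contact_force: [-0.1, 0.2, 0.6]
grip_width: 91.5
finger_force: 0.0
time: 31.0
tool_pos: [485.6, -221.3, -27.8]
tcp_rot: [3.139, -0.004, 1.894]
contact_force: [-0.9, 0.3, 1.8]
grip_width: 55.5
finger_force: 30.0
time: 32.0
tool_pos: [485.6, -221.4, 2.4]
tcp_rot: [3.137, -0.001, 2.7]
contact_force: [-0.0, 0.3, -0.3]
grip_width: 55.5
finger_force: 30.0
```

```bash
python3 -m jog '[[0,0,15,0,0,0],[0,0,10,0,0,0],[0,0,4,0,0,0],[0,0,0,0,0,0],[0,0,0,0,0,0]]' && python3 -m jog '[[0,0,0,0,0,0],[0,0,0,0,0,0],[0,0,-5,0,0,0],[0,0,0,0,0,0]]' 80 && python3 -m jog '[[-4.4,0,-0.3,0,-0.131,0],[-4.4,0,-0.3,0,-0.131,0],[-4.4,0,-0.3,0,-0.131,0],[-4.4,0,-0.3,0,-0.131,0],[-4.4,0,-0.3,0,-0.131,0],[-4.4,0,-0.3,0,-0.131,0],[0,0,0,0,0,0],[0,0,0,0,0,0]]'; python3 -c "
from h import *
goal([485.6,-221.4,8])"
```

```text
time: 32.5
tool_pos: [485.6, -221.3, -26.9]
tcp_rot: [3.137, -0.001, 2.703]
contact_force: [-0.3, 1.1, -0.6]
grip_width: 55.4
finger_force: 30.0
time: 32.9
tool_pos: [486.0, -221.5, -21.2]
tcp_rot: [3.137, 0.0, 2.704]
contact_force: [0.6, 0.1, 0.5]
grip_width: 73.2
finger_force: 0.0
time: 33.7
tool_pos: [511.6, -245.5, 34.7]
tcp_rot: [3.048, 0.479, 2.697]
contact_force: [1.2, -0.6, 0.7]
grip_width: 73.2
finger_force: 0.0
tip [ 496.3 -241.7   64.4] tilt 27.9 z [ 0.45 -0.11 -0.88] y [0.389 0.918 0.083] tool shift [42.3  9.7 42.7] q [-0.72  0.44  2.08  0.88  0.28 -2.68]
```

```bash
cat >> h.py <<'E'
def turn(yaw,tilt=0):  # rotvec to reach: tool down, yaw deg, then tilted by tilt deg about own y
    T=pose();R=Ro.from_euler('xyz',[np.pi,0,np.radians(yaw)])*Ro.from_rotvec([0,np.radians(tilt),0])
    print('turn',(Ro.from_matrix(T[:3,:3]).inv()*R).as_rotvec().round(3))
E
python3 -c "
from h import *
turn(154.9)"
```

```text
turn [0.091 0.479 0.016]
```

```bash
python3 -m jog '[[4,0,-5,0.023,0.12,0.004],[4,0,-1,0.023,0.12,0.004],[4,0,0,0.023,0.12,0.004],[4,0,0,0.023,0.12,0.004],[0,0,0,0,0,0],[0,0,0,0,0,0]]'; python3 -c "
from h import *
goal([485.6,-221.4,5]);turn(154.9)
im,C,m=shot('wrist')
for r in bot.outline_of('fob0','wrist')[:5]:print(round(r['p'],2),np.round(r['pixel']),rect(C,m,r['mask'],14))"
```

```text
time: 34.3
tool_pos: [509.6, -230.1, 32.4]
tcp_rot: [3.083, 0.15, 2.725]
contact_force: [0.2, 0.3, -0.3]
grip_width: 73.3
finger_force: 0.0
tip [ 504.2 -229.9   65.5] tilt 9.2 z [ 0.16 -0.01 -0.99] y [0.396 0.917 0.058] tool shift [29.3 -3.1 56.7] q [-0.62  0.51  1.78  0.13  0.72 -1.87]
turn [0.06  0.149 0.026]
0.95 [315. 178.] [ 483.7 -221.6   55.2   38.6   65.2]
0.74 [149. 215.] [ 466.7 -339.1   55.6   44.2   17.1]
```

```bash
python3 -m jog '[[2.5,-1,0,0.03,0.075,0.013],[2.5,-1,0,0.03,0.075,0.013],[21,-0.7,0,0,0,0],[0,0,10,0,0,0],[0,0,0,0,0,0],[0,0,0,0,0,0]]' 85; python3 -c "
from h import *
goal([484.5,-221.5,5]);turn(155)"
```

```text
time: 35.0
tool_pos: [484.4, -222.1, 22.0]
tcp_rot: [3.141, -0.002, 2.702]
contact_force: [-0.5, -0.4, 0.6]
grip_width: 78.2
finger_force: 0.0
tip [ 484.4 -222.1   55.6] tilt 0.1 z [-0.  0. -1.] y [0.426 0.905 0.001] tool shift [ 0.1  0.5 50.6] q [-0.57  0.55  1.71  0.    0.88 -1.71]
turn [ 0.001 -0.002 -0.003]
```

```bash
python3 -m jog '[[0,0.5,20,0,0,0],[0,0,18,0,0,0],[0,0,9,0,0,0],[0,0,3.5,0,0,0],[0,0,0,0,0,0],[0,0,0,0,0,0]]' && python3 -m jog '[[0,0,0,0,0,0],[0,0,0,0,0,0],[0,0,0,0,0,0],[0,0,0,0,0,0],[0,0,0,0,0,0]]' 50 && python3 -m jog '[[0,0,-10,0,0,0],[0,0,-25,0,0,0],[-39,-7,-25,0,0,0],[-39,-7,0,0,0,0],[-38,-7,0,0,0,0],[0,0,0,0,0,0]]' && python3 -m jog '[[0,0,0,0,0,0.1325],[0,0,0,0,0,0.1325],[0,0,0,0,0,0.1325],[0,0,0,0,0,0.1325],[0,0,0,0,0,0.1325],[0,0,0,0,0,0.1325],[0,0,0,0,0,0.1325],[0,0,0,0,0,0.1325],[0,0,0,0,0,0.1325],[0,0,0,0,0,0.1325],[0,0,0,0,0,0.1325],[0,0,0,0,0,0.1325]]'; python3 -m jog '[[0,0,0,0,0,0],[0,0,0,0,0,0]]' ; python3 -c "
from h import *
goal([580,-290,5]);turn(63.4)"
```

```text
time: 35.6
tool_pos: [485.3, -221.8, -27.5]
tcp_rot: [3.141, -0.001, 2.702]
contact_force: [-0.0, -0.2, 0.5]
grip_width: 78.1
finger_force: 0.0
time: 36.1
tool_pos: [484.9, -221.5, -27.8]
tcp_rot: [3.141, -0.001, 2.702]
contact_force: [-0.7, 0.5, 2.6]
grip_width: 55.6
finger_force: 30.0
time: 36.7
tool_pos: [584.2, -292.8, 32.3]
tcp_rot: [-3.141, 0.003, 2.702]
contact_force: [0.7, -0.9, -0.3]
grip_width: 55.4
finger_force: 30.0
time: 37.9
tool_pos: [580.1, -289.2, 31.9]
tcp_rot: [-3.139, -0.0, 1.107]
contact_force: [0.3, 0.7, -0.6]
grip_width: 55.6
finger_force: 30.0
time: 38.1
tool_pos: [580.5, -289.5, 31.9]
tcp_rot: [-3.139, -0.0, 1.116]
contact_force: [0.2, 0.8, -0.9]
grip_width: 55.6
finger_force: 30.0
tip [ 580.6 -289.6   65.5] tilt 0.1 z [-0.  0. -1.] y [ 0.898 -0.439 -0.002] tool shift [-0.7 -0.2 60.5] q [-0.58  0.72  1.35 -0.    1.08 -0.13]
turn [-0.002 -0.     0.01 ]
```

```bash
python3 -m jog '[[0,0,20,0,0,0],[0,0,20,0,0,0],[0,0,13,0,0,0],[0,0,5.5,0,0,0],[0,0,0,0,0,0],[0,0,0,0,0,0]]' && python3 -m jog '[[0,0,0,0,0,0],[0,0,0,0,0,0],[0,0,-5,0,0,0],[0,0,0,0,0,0]]' 80 && python3 -m jog '[[-4.1,0,-0.25,0,-0.122,0],[-4.1,0,-0.25,0,-0.122,0],[-4.1,0,-0.25,0,-0.122,0],[-4.1,0,-0.25,0,-0.122,0],[-4.1,0,-0.25,0,-0.122,0],[0,0,0,0,0,0],[0,0,0,0,0,0]]'; python3 -c "
from h import *
goal([580.5,-289.5,7.5])"
```

```text
time: 38.7
tool_pos: [581.2, -290.0, -26.3]
tcp_rot: [-3.141, -0.0, 1.113]
contact_force: [0.0, -0.0, -0.2]
grip_width: 55.4
finger_force: 30.0
time: 39.1
tool_pos: [581.4, -290.1, -20.8]
tcp_rot: [-3.141, -0.0, 1.113]
contact_force: [-0.2, 0.5, 0.0]
grip_width: 73.0
finger_force: 0.0
time: 39.8
tool_pos: [572.6, -306.4, -16.3]
tcp_rot: [-3.138, 0.607, 1.116]
contact_force: [-0.3, 0.5, 0.7]
grip_width: 73.9
finger_force: 0.0
tip [ 581.1 -289.2   11.3] tilt 34.8 z [-0.25 -0.51 -0.82] y [ 0.897 -0.441 -0.003] tool shift [ 1.7 -0.4  3.4] q [-0.3   0.9   1.32 -0.67  1.13  0.51]
```

```bash
python3 -m jog '[[-3.4,0,-0.2,0,-0.1,0],[0,0,0,0,0,0],[2,0,2.3,0,0,0],[0,0,0,0,0,0],[0,0,0,0,0,0]]' ; python3 -c "
from h import *
goal([580.5,-289.5,7.5])"; python3 -m jog '[[0,0,0,0,0,0],[0,0,0,0,0,0],[0,0,0,0,0,0],[0,0,0,0,0,0],[0,0,0,0,0,0]]' 50
```

```text
time: 40.3
tool_pos: [570.9, -310.3, -16.2]
tcp_rot: [-3.14, 0.708, 1.112]
contact_force: [-0.3, 0.1, -0.2]
grip_width: 73.5
finger_force: 0.0
tip [ 580.6 -290.8    9.3] tilt 40.6 z [-0.29 -0.58 -0.76] y [ 0.896 -0.444 -0.001] tool shift [ 2.  -0.6  0.7] q [-0.27  0.94  1.3  -0.76  1.19  0.59]
time: 40.8
tool_pos: [571.1, -309.6, -16.6]
tcp_rot: [-3.139, 0.71, 1.114]
contact_force: [-0.1, -0.9, 0.2]
grip_width: 55.5
finger_force: 30.0
```

```bash
python3 -m jog '[[-6.5,0,-7.5,0,0,0],[-10,0,-11.5,0,0,0],[-10,0,-11.5,0,0,0],[0,0,0,0,0,0]]' && python3 -m jog '[[4.4,0,-0.3,0,0.131,0],[4.4,0,-0.3,0,0.131,0],[4.4,0,-0.3,0,0.131,0],[4.4,0,-0.3,0,0.131,0],[4.4,0,-0.3,0,0.131,0],[4.4,0,-0.3,0,0.131,0],[4.4,0,-0.3,0,0.131,0],[4.4,0,-0.3,0,0.131,0],[4.4,0,-0.3,0,0.131,0],[4.4,0,-0.3,0,0.131,0],[4.4,0,-0.3,0,0.131,0],[4.4,0,-0.3,0,0.131,0]]'; python3 -m jog '[[0,0,0,0,0,0],[0,0,0,0,0,0]]'; python3 -c "
from h import *
goal([580.5,-289.5,20]);im,C,m=shot('scene');T=pose();u,v=proj(C,m,(T@[0,0,-33.6,1])[:3])[0].astype(int)
cv2.imwrite('pics/s4.png',cv2.resize(im[v-60:v+50,u-75:u+75,::-1],None,fx=4,fy=4,interpolation=2))"
```

```text
time: 41.2
tool_pos: [572.9, -310.3, 27.4]
tcp_rot: [3.137, 0.709, 1.109]
contact_force: [0.2, -0.4, -0.1]
grip_width: 55.7
finger_force: 30.0
time: 42.4
tool_pos: [592.2, -268.1, 28.6]
tcp_rot: [3.141, -0.866, 1.112]
contact_force: [-0.4, -0.6, -0.5]
grip_width: 55.4
finger_force: 30.0
time: 42.6
tool_pos: [591.8, -267.4, 26.7]
tcp_rot: [-3.137, -0.86, 1.108]
contact_force: [0.3, -0.3, 0.4]
grip_width: 55.5
finger_force: 30.0
tip [ 580.5 -290.3   48.6] tilt 49.2 z [ 0.33  0.68 -0.65] y [ 0.896 -0.443 -0.003] tool shift [-21.2  -0.3  19.2] q [-0.93  0.95  1.26  0.75  1.46 -0.76]
```

View pics/s4.png

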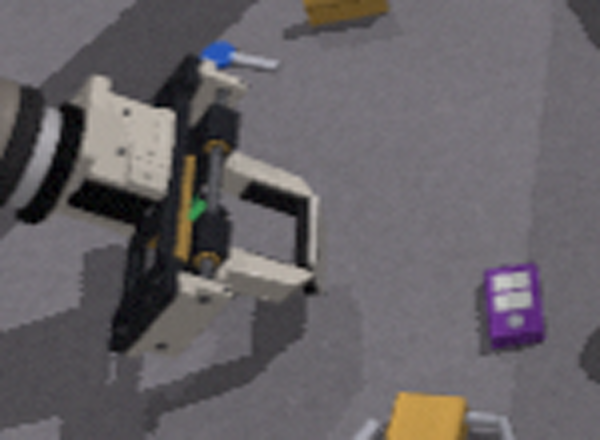

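```bash
python3 -m jog '[[-6.8,0,5.9,0,0,0],[-6.8,0,5.9,0,0,0],[-3.8,0,3.3,0,0,0],[-2.3,0,2,0,0,0],[0,0,0,0,0,0],[0,0,0,0,0,0]]' && python3 -m jog '[[-0.8,0,0.7,0,0,0],[0,0,0,0,0,0]]'&& python3 -m jog '[[-0.8,0,0.7,0,0,0],[0,0,0,0,0,0]]'&& python3 -m jog '[[-0.8,0,0.7,0,0,0],[0,0,0,0,0,0]]'; python3 -c "
from h import *
goal([580.5,-289.5,18])"
```

```text
time: 43.25
tool_pos: [592.2, -266.9, 1.4]
tcp_rot: [-3.139, -0.862, 1.11]
contact_force: [-1.1, -0.2, -0.0]
grip_width: 55.6
finger_force: 30.0
time: 43.45
tool_pos: [592.1, -267.0, 0.3]
tcp_rot: [-3.139, -0.862, 1.11]
contact_force: [-0.6, 0.2, 0.0]
grip_width: 55.5
finger_force: 30.0
time: 43.65
tool_pos: [592.1, -266.9, -0.9]
tcp_rot: [-3.138, -0.862, 1.11]
contact_force: [-0.8, 0.3, -0.6]
grip_width: 55.2
finger_force: 30.0
time: 43.85
tool_pos: [592.1, -266.8, -2.0]
tcp_rot: [-3.138, -0.862, 1.11]
contact_force: [-0.1, 0.6, -0.8]
grip_width: 55.6
finger_force: 30.0
tip [ 580.8 -289.7   19.9] tilt 49.4 z [ 0.33  0.68 -0.65] y [ 0.897 -0.442 -0.002] tool shift [-1.4 -0.4  1.3] q [-0.93  0.99  1.26  0.75  1.43 -0.79]
```

```bash
python3 -m jog '[[-0.8,0,0.7,0,0,0],[0,0,0,0,0,0]]'&& python3 -m jog '[[-0.8,0,0.7,0,0,0],[0,0,0,0,0,0]]'&& python3 -m jog '[[-0.8,0,0.7,0,0,0],[0,0,0,0,0,0]]'&& python3 -m jog '[[-0.8,0,0.7,0,0,0],[0,0,0,0,0,0]]'
```

```text
time: 44.05
tool_pos: [592.2, -266.9, -2.8]
tcp_rot: [-3.139, -0.862, 1.11]
contact_force: [-0.3, 0.3, 1.3]
grip_width: 55.6
finger_force: 30.0
time: 44.25
tool_pos: [592.3, -266.9, -2.9]
tcp_rot: [-3.139, -0.863, 1.111]
contact_force: [-1.6, -0.2, 6.2]
grip_width: 55.3
finger_force: 30.0
time: 44.45
tool_pos: [592.3, -266.9, -2.8]
tcp_rot: [-3.14, -0.864, 1.112]
contact_force: [-2.1, -1.1, 10.8]
grip_width: 55.6
finger_force: 30.0
time: 44.65
tool_pos: [592.3, -266.8, -2.9]
tcp_rot: [-3.141, -0.865, 1.113]
contact_force: [-5.6, -0.7, 14.6]
grip_width: 55.7
finger_force: 30.0
```

```bash
python3 -m jog '[[2.6,0,-2.3,0,0,0],[0,0,0,0,0,0]]' && python3 -m jog '[[0,0,0,0,0,0],[0,0,0,0,0,0],[0,0,0,0,0,0]]' 78 && python3 -m jog '[[0,0,-5,0,0,0],[0,0,-15,0,0,0],[0,0,-25,0,0,0],[0,0,-25,0,0,0],[0,0,-20,0,0,0],[0,0,0,0,0,0]]' && python3 -m jog '[[-4.1,0,-0.3,0,-0.123,0],[-4.1,0,-0.3,0,-0.123,0],[-4.1,0,-0.3,0,-0.123,0],[-4.1,0,-0.3,0,-0.123,0],[-4.1,0,-0.3,0,-0.123,0],[-4.1,0,-0.3,0,-0.123,0],[-4.1,0,-0.3,0,-0.123,0],[0,0,0,0,0,0],[0,0,0,0,0,0]]' 0; python3 -c "
from h import *
goal([596,-258,80]);turn(63.7)
im,C,m=shot('wrist','w6.png')"
```

```text
time: 44.85
tool_pos: [592.3, -267.2, -2.3]
tcp_rot: [-3.14, -0.862, 1.111]
contact_force: [0.3, -0.3, -0.1]
grip_width: 55.3
finger_force: 30.0
time: 45.15
tool_pos: [592.1, -266.7, -3.0]
tcp_rot: [-3.138, -0.862, 1.11]
contact_force: [-0.8, -0.5, -0.0]
grip_width: 70.6
finger_force: 0.0
time: 45.75
tool_pos: [561.7, -332.1, 58.3]
tcp_rot: [3.137, -0.859, 1.113]
contact_force: [0.8, 0.5, -0.8]
grip_width: 71.7
finger_force: 0.0
time: 46.65
tool_pos: [551.0, -349.8, 44.3]
tcp_rot: [-3.139, -0.004, 1.114]
contact_force: [0.1, -0.5, -0.4]
grip_width: 3.9
finger_force: 0.0
tip [ 551.  -350.    77.9] tilt 0.3 z [-0.  0. -1.] y [ 0.898 -0.441 -0.003] tool shift [ 1.024e+02 -1.000e-01 -1.700e+00] q [-0.68  0.71  1.32  0.    1.11 -0.23]
turn [-0.003 -0.004  0.003]
```

View pics/w6.png

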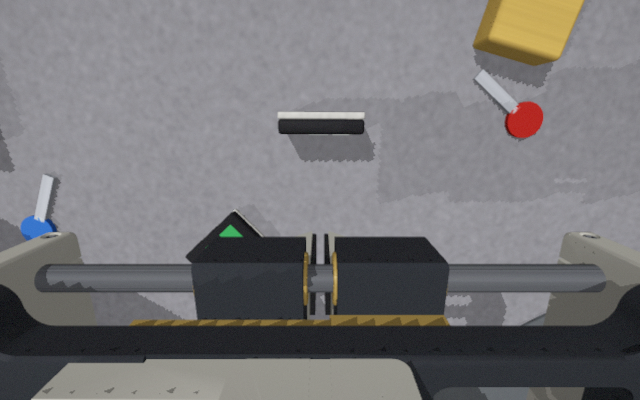

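```bash
python3 -m jog '[[30,0,0,0,0,0],[40,0,0,0,0,0],[38,0,0,0,0,0],[0,0,20,0,0,0],[0,0,20,0,0,0],[0,0,8,0,0,0],[0,0,0,0,0,0],[-10,0,0,0,0,0],[-6,0,0,0,0,0],[-5,0,0,0,0,0],[-5,0,0,0,0,0],[-5,0,0,0,0,0]]' && python3 -m jog '[[-5,0,0,0,0,0],[-5,0,0,0,0,0],[-5,0,0,0,0,0],[0,0,0,0,0,0]]'; python3 -m jog '[[30,0,-30,0,0,0],[0,0,-40,0,0,0],[0,0,-30,0,0,0],[0,0,0,0,0,0],[0,0,0,0,0,0]]' 100; python3 -c "
from h import *
goal([580,-300,5]);turn(63.7)
im,C,m=shot('wrist','w7.png')
for r in bot.outline_of('fob0','wrist')[:5]:
  print(round(r['p'],2),np.round(r['pixel']),rect(C,m,r['mask'],14),'mean rgb',im[r['mask']].mean(0).round())"
```

```text
time: 47.9
tool_pos: [584.6, -282.5, -2.9]
tcp_rot: [-3.14, -0.001, 1.112]
contact_force: [0.5, 0.2, -0.3]
grip_width: 0.6
finger_force: 0.0
time: 48.3
tool_pos: [577.7, -296.0, -3.4]
tcp_rot: [-3.14, -0.001, 1.112]
contact_force: [0.3, 0.2, 1.3]
grip_width: 0.7
finger_force: 0.0
time: 48.8
tool_pos: [591.7, -268.5, 97.1]
tcp_rot: [-3.141, -0.001, 1.113]
contact_force: [0.3, 0.2, -1.5]
grip_width: 35.8
finger_force: 0.0
tip [ 591.7 -268.6  130.7] tilt 0.1 z [-0.  0. -1.] y [ 0.897 -0.442 -0.001] tool shift [-33.5   3.5 125.7] q [-0.54  0.65  1.28  0.    1.21 -0.09]
turn [-0.001 -0.001  0.001]
0.91 [319. 240.] [ 571.2 -309.    55.7   41.3  -27.5] mean rgb [187. 187. 183.]
0.61 [368.  76.] [ 674.2 -193.1   56.    36.6  -25.3] mean rgb [155. 120. 177.]
```

```bash
python3 -m jog '[[-45,-0.7,0,0,0,-0.12],[0,0,0,0,0,-0.13],[0,0,0,0,0,-0.13],[0,0,0,0,0,-0.13],[0,0,0,0,0,-0.13],[0,0,0,0,0,-0.13],[0,0,0,0,0,-0.13],[0,0,0,0,0,-0.13],[0,0,0,0,0,-0.13],[0,0,0,0,0,-0.13],[0,0,0,0,0,-0.13],[0,0,0,0,0,-0.13]]'; python3 -m jog '[[0,0,0,0,0,0],[0,0,0,0,0,0]]'; cat >> h.py <<'E'
def look(z=14,tipz=4.5):
    im,C,m=shot('wrist');T=pose()
    for r in bot.outline_of('fob0','wrist')[:5]:
        q=rect(C,m,r['mask'],z);s=(np.r_[q[:2],tipz]-(T@[0,0,-33.6,1])[:3])@T[:3,:3]
        print(round(r['p'],2),np.round(r['pixel']),q,'rgb',im[r['mask']].mean(0).round(),'tool shift',s.round(1))
    print('toolY deg',np.degrees(np.arctan2(T[1,1],T[0,1])).round(1))
E
python3 -c "
from h import *
look()"
```

```text
time: 50.1
tool_pos: [570.0, -308.2, 94.6]
tcp_rot: [3.14, -0.006, 2.668]
contact_force: [1.3, 0.1, -0.9]
grip_width: 91.9
finger_force: 0.0
time: 50.3
tool_pos: [570.4, -308.4, 95.4]
tcp_rot: [3.14, -0.004, 2.659]
contact_force: [0.3, 0.1, -0.1]
grip_width: 91.9
finger_force: 0.0
0.94 [232. 112.] [ 468.5 -342.3   57.5   38.5   15.5] rgb [55. 87. 67.] tool shift [ 74.3 -77.4 124.9]
0.93 [317. 198.] [ 569.1 -311.6   57.3   36.5  -26.8] rgb [194. 194. 190.] tool shift [ -0.5  -3.5 124.7]
0.64 [470. 227.] [ 670.3 -194.5   57.9   40.5  -24.3] rgb [135. 102. 156.] tool shift [-35.9 147.1 124.8]
toolY deg 62.4
```

```bash
python3 -m jog '[[-0.5,-3.5,20,0,0,0],[0,0,35,0,0,0],[0,0,35,0,0,0],[0,0,20,0,0,0],[0,0,10,0,0,0],[0,0,4,0,0,0],[0,0,0,0,0,0]]' && python3 -m jog '[[0,0,0,0,0,0],[0,0,0,0,0,0],[0,0,0,0,0,0],[0,0,0,0,0,0],[0,0,0,0,0,0],[0,0,0,0,0,0],[0,0,0,0,0,0],[0,0,0,0,0,0]]' 25 && python3 -m jog '[[0,0,-30,0,0,0],[0,0,-50,0,0,0],[0,0,-50,0,0,0],[0,0,-50,0,0,0],[0,0,-20,0,0,0],[20,30,0,0,0,0],[25,36,0,0,0,0],[25,36,0,0,0,0],[25,36,0,0,0,0],[25,36,0,0,0,0],[25,36,0,0,0,0],[25,36,0,0,0,0]]' && python3 -m jog '[[25,36,0,0,0,0],[25,36,0,0,0,0],[25,36,0,0,0,0],[25,37,0,0,0,0],[25,37,0,0,0,0],[25,37,0,0,0,0],[26,40,0,0,0,0],[2,1,0,0,0,0.12],[0,0,0,0,0,0.12],[0,0,0,0,0,0.12],[0,0,0,0,0,0.12],[0,0,0,0,0,0.12]]' && python3 -m jog '[[0,0,0,0,0,0.12],[0,0,0,0,0,0.12],[0,0,0,0,0,0.12],[0,0,0,0,0,0.12],[0,0,0,0,0,0.12],[0,0,0,0,0,0],[0,0,0,0,0,0]]'
python3 -c "
from h import *
goal([494.9,297.7,17]);turn(83.8);look(94)"
```

```text
time: 51.1
tool_pos: [569.9, -312.0, -27.1]
tcp_rot: [3.141, -0.001, 2.662]
contact_force: [0.2, -0.4, 0.2]
grip_width: 91.8
finger_force: 0.0
time: 51.9
tool_pos: [569.6, -311.8, -27.4]
tcp_rot: [3.14, -0.002, 2.662]
contact_force: [0.2, 0.1, 0.2]
grip_width: 35.4
finger_force: 30.0
time: 53.1
tool_pos: [531.8, -13.9, 173.3]
tcp_rot: [3.14, -0.002, 2.662]
contact_force: [1.0, 1.0, -0.1]
grip_width: 35.5
finger_force: 30.0
time: 54.3
tool_pos: [494.2, 297.3, 173.8]
tcp_rot: [-3.141, -0.002, 2.058]
contact_force: [-0.6, -0.4, -0.7]
grip_width: 35.4
finger_force: 30.0
time: 55.0
tool_pos: [494.3, 297.2, 173.8]
tcp_rot: [-3.14, -0.002, 1.466]
contact_force: [-0.5, -1.3, -0.6]
grip_width: 35.4
finger_force: 30.0
tip [494.3 297.1 207.4] tilt 0.1 z [-0.  0. -1.] y [ 0.994 -0.105 -0.002] tool shift [  0.3   0.8 190.4] q [0.41 0.45 1.41 0.   1.28 0.51]
turn [-0.002 -0.002  0.003]
0.79 [319. 236.] [489.8 263.6  66.5  65.4  -5.9] rgb [170. 169. 166.] tool shift [-34.2  -0.7 202.9]
0.68 [383. 181.] [552.5 305.1  45.8  29.9  84.1] rgb [193. 192. 188.] tool shift [ 13.7  57.3 202.9]
0.42 [356.  93.] [535.3 378.2  85.6  29.1  85.1] rgb [184.  53.  48.] tool shift [ 84.5  32.5 203.1]
toolY deg -6.0
```

```bash
python3 -m jog '[[0.3,0.8,20,0,0,0],[0,0,35,0,0,0],[0,0,35,0,0,0],[0,0,35,0,0,0],[0,0,25,0,0,0],[0,0,17,0,0,0],[0,0,10,0,0,0],[0,0,6,0,0,0],[0,0,3,0,0,0],[0,0,2,0,0,0],[0,0,0,0,0,0],[0,0,0,0,0,0]]' && python3 -m jog '[[0,0,1,0,0,0],[0,0,0,0,0,0]]' && python3 -m jog '[[0,0,0,0,0,0],[0,0,0,0,0,0],[0,0,0,0,0,0]]' 52 &&  python3 -m jog '[[0,0,-5,0,0,0],[0,0,-15,0,0,0],[0,0,-30,0,0,0],[0,0,-50,0,0,0],[0,0,-50,0,0,0],[0,0,-30,0,0,0],[0,0,0,0,0,0],[0,0,0,0,0,0]]'
python3 -c "
from h import *
look(26)"
```

```text
time: 56.3
tool_pos: [495.3, 298.0, -13.4]
tcp_rot: [-3.141, -0.002, 1.463]
contact_force: [0.4, 0.3, -0.7]
grip_width: 36.0
finger_force: 30.0
time: 56.5
tool_pos: [495.0, 297.9, -14.9]
tcp_rot: [-3.14, -0.002, 1.462]
contact_force: [-0.1, 0.6, -1.1]
grip_width: 35.5
finger_force: 30.0
time: 56.8
tool_pos: [495.0, 297.9, -15.0]
tcp_rot: [-3.14, -0.002, 1.462]
contact_force: [0.2, 0.3, -0.8]
grip_width: 47.6
finger_force: 0.0
time: 57.6
tool_pos: [495.2, 297.5, 165.5]
tcp_rot: [-3.141, -0.002, 1.462]
contact_force: [-0.5, -0.1, -0.7]
grip_width: 47.7
finger_force: 0.0
0.72 [320. 180.] [494.3 298.1  58.6  37.6  84.6] rgb [196. 195. 192.] tool shift [7.000e-01 1.000e-01 1.933e+02]
0.66 [378. 187.] [561.5 287.9  57.3  39.   83.8] rgb [195. 194. 190.] tool shift [ -2.2  68.  193.1]
0.32 [359.  93.] [543.5 380.8 106.4  36.5  84.8] rgb [189.  55.  49.] tool shift [ 88.2  40.  193.3]
toolY deg -6.2
```

```bash
python3 -m jog '[[-30,2,0,0,0,0],[-48,3,0,0,0,0],[-48,3,0,0,0,0],[-48,3,0,0,0,0],[-48,3,0,0,0,0],[-48,3,0,0,0,0],[-48,3,0,0,0,0],[-48,3,0,0,0,0],[-48,3,0,0,0,0],[-48,3,0,0,0,0],[-48,3,0,0,0,0],[-48,3,0,0,0,0]]' 100 && python3 -m jog '[[-48,4,0,0,0,0],[-33,4,0,0,0,0],[0,0,20,0,0,-0.095],[0,0,20,0,0,-0.095],[0,0,20,0,0,-0.095],[0,0,20,0,0,-0.095],[0,0,0,0,0,0],[0,0,0,0,0,0]]'; python3 -c "
from h import *
look()"
```

```text
time: 58.9
tool_pos: [468.4, -262.5, 162.2]
tcp_rot: [-3.137, -0.004, 1.462]
contact_force: [1.1, 0.5, -0.1]
grip_width: 91.6
finger_force: 0.0
time: 59.7
tool_pos: [468.2, -341.8, 82.8]
tcp_rot: [-3.14, -0.004, 1.84]
contact_force: [0.2, 0.2, 0.8]
grip_width: 91.8
finger_force: 0.0
0.93 [321. 199.] [ 467.2 -342.1   55.3   37.8   16.9] rgb [54. 89. 66.] tool shift [  0.4  -1.4 112.9]
0.8 [606.  97.] [ 669.8 -194.7   62.4   42.5  -24.7] rgb [131.  98. 152.] tool shift [ 88.6 233.1 112.9]
toolY deg 15.4
```

```bash
python3 -m jog '[[0.4,-1.4,20,0,0,-0.01],[0,0,30,0,0,0],[0,0,30,0,0,0],[0,0,20,0,0,0],[0,0,8,0,0,0],[0,0,3,0,0,0],[0,0,0,0,0,0]]' && python3 -m jog '[[0,0,0,0,0,0],[0,0,0,0,0,0],[0,0,0,0,0,0],[0,0,0,0,0,0],[0,0,0,0,0,0],[0,0,0,0,0,0]]' 50 && python3 -m jog '[[0,0,-10,0,0,0],[0,0,-25,0,0,0],[7,41,-25,0,0,0],[7,41,0,0,0,0],[6,40,0,0,0,0],[0,0,0,0,0,0.122],[0,0,0,0,0,0.122],[0,0,0,0,0,0.122],[0,0,0,0,0,0.122],[0,0,0,0,0,0.122],[0,0,0,0,0,0.122],[0,0,0,0,0,0]]'; python3 -m jog '[[0,0,0,0,0,0],[0,0,0,0,0,0]]';python3 -c "
from h import *
goal([580,-290,7]);turn(63.7)"
```

```text
time: 60.5
tool_pos: [467.7, -342.5, -26.5]
tcp_rot: [3.141, -0.001, 1.852]
contact_force: [0.5, 0.1, -0.5]
grip_width: 91.9
finger_force: 0.0
time: 61.1
tool_pos: [467.2, -342.1, -27.2]
tcp_rot: [-3.141, -0.002, 1.852]
contact_force: [-0.6, -0.1, 1.2]
grip_width: 55.5
finger_force: 30.0
time: 62.3
tool_pos: [578.8, -289.0, 33.2]
tcp_rot: [-3.14, -0.001, 1.119]
contact_force: [0.5, 0.3, -0.2]
grip_width: 55.2
finger_force: 30.0
time: 62.5
tool_pos: [578.8, -289.0, 32.8]
tcp_rot: [-3.14, -0.001, 1.123]
contact_force: [0.1, 0.0, 0.2]
grip_width: 55.5
finger_force: 30.0
tip [ 578.8 -289.1   66.4] tilt 0.1 z [-0.  0. -1.] y [ 0.901 -0.433 -0.002] tool shift [-0.4  1.6 59.4] q [-0.58  0.71  1.35  0.    1.08 -0.13]
turn [-0.002 -0.001  0.011]
```

```bash
python3 -m jog '[[0,0,20,0,0,0],[0,0,20,0,0,0],[0,0,13,0,0,0],[0,0,6,0,0,0],[0,0,0,0,0,0],[0,0,0,0,0,0]]' && python3 -m jog '[[0,0,0,0,0,0],[0,0,0,0,0,0],[0,0,-5,0,0,0],[0,0,0,0,0,0]]' 80 && python3 -m jog '[[-4,0,-0.25,0,-0.118,0],[-4,0,-0.25,0,-0.118,0],[-4,0,-0.25,0,-0.118,0],[-4,0,-0.25,0,-0.118,0],[-4,0,-0.25,0,-0.118,0],[-4,0,-0.25,0,-0.118,0],[0,0,0,0,0,0],[2,0,2.3,0,0,0],[0,0,0,0,0,0],[0,0,0,0,0,0]]'; python3 -c "
from h import *
goal([579,-289.1,9])"
```

```text
time: 63.1
tool_pos: [579.1, -289.2, -25.9]
tcp_rot: [-3.141, -0.001, 1.121]
contact_force: [1.3, 0.5, 0.6]
grip_width: 55.8
finger_force: 30.0
time: 63.5
tool_pos: [579.3, -289.3, -20.4]
tcp_rot: [-3.141, -0.001, 1.12]
contact_force: [0.6, 0.2, 0.1]
grip_width: 73.5
finger_force: 0.0
time: 64.5
tool_pos: [568.9, -310.0, -15.4]
tcp_rot: [-3.141, 0.705, 1.119]
contact_force: [0.4, -0.6, -0.5]
grip_width: 73.4
finger_force: 0.0
tip [ 578.5 -290.4   10.2] tilt 40.4 z [-0.28 -0.58 -0.76] y [ 0.899 -0.437 -0.001] tool shift [ 1.9 -0.1  0. ] q [-0.27  0.93  1.32 -0.76  1.18  0.59]
```

```bash
python3 -m jog '[[1.9,0,0.6,0,0,0],[0,0,0,0,0,0]]' && python3 -m jog '[[0,0,0,0,0,0],[0,0,0,0,0,0],[0,0,0,0,0,0],[0,0,0,0,0,0],[0,0,0,0,0,0]]' 50 && python3 -m jog '[[-6.5,0,-7.5,0,0,0],[-10,0,-11.5,0,0,0],[-10,0,-11.5,0,0,0],[0,0,0,0,0,0]]' && python3 -m jog '[[4.4,0,-0.3,0,0.131,0],[4.4,0,-0.3,0,0.131,0],[4.4,0,-0.3,0,0.131,0],[4.4,0,-0.3,0,0.131,0],[4.4,0,-0.3,0,0.131,0],[4.4,0,-0.3,0,0.131,0],[4.4,0,-0.3,0,0.131,0],[4.4,0,-0.3,0,0.131,0],[4.4,0,-0.3,0,0.131,0],[4.4,0,-0.3,0,0.131,0],[4.4,0,-0.3,0,0.131,0],[4.4,0,-0.3,0,0.131,0]]' && python3 -m jog '[[0,0,0,0,0,0],[0,0,0,0,0,0]]'  && python3 -m jog '[[-6.8,0,5.9,0,0,0],[-6.8,0,5.9,0,0,0],[-3.8,0,3.3,0,0,0],[-2.3,0,2,0,0,0],[0,0,0,0,0,0],[0,0,0,0,0,0]]'; python3 -c "
from h import *
goal([579,-289.1,18])"
```

```text
time: 64.7
tool_pos: [569.4, -308.3, -17.6]
tcp_rot: [-3.14, 0.706, 1.121]
contact_force: [0.3, 1.0, -0.6]
grip_width: 73.8
finger_force: 0.0
time: 65.2
tool_pos: [569.6, -307.8, -17.9]
tcp_rot: [-3.139, 0.707, 1.122]
contact_force: [-0.1, -0.0, 0.7]
grip_width: 55.1
finger_force: 30.0
time: 65.6
tool_pos: [571.4, -308.8, 26.3]
tcp_rot: [3.137, 0.706, 1.117]
contact_force: [-0.7, 0.2, -0.3]
grip_width: 55.6
finger_force: 30.0
time: 66.8
tool_pos: [590.3, -266.4, 27.5]
tcp_rot: [3.141, -0.869, 1.12]
contact_force: [-0.4, -0.4, -0.4]
grip_width: 55.4
finger_force: 30.0
time: 67.0
tool_pos: [589.9, -265.8, 25.7]
tcp_rot: [-3.137, -0.863, 1.116]
contact_force: [-0.1, -0.6, 0.0]
grip_width: 55.2
finger_force: 30.0
time: 67.6
tool_pos: [590.4, -265.1, 0.4]
tcp_rot: [-3.139, -0.865, 1.119]
contact_force: [-0.2, -0.3, -0.1]
grip_width: 55.6
finger_force: 30.0
tip [ 579.3 -288.2   22.2] tilt 49.6 z [ 0.33  0.69 -0.65] y [ 0.9   -0.435 -0.002] tool shift [-3.9  0.1  2. ] q [-0.93  0.99  1.26  0.75  1.44 -0.79]
```

Slow touchdown in 1 mm steps.

```bash
python3 -m jog '[[-1.6,0,1.4,0,0,0],[0,0,0,0,0,0]]' && python3 -m jog '[[-0.8,0,0.7,0,0,0],[0,0,0,0,0,0]]'&& python3 -m jog '[[-0.8,0,0.7,0,0,0],[0,0,0,0,0,0]]'&& python3 -m jog '[[-0.8,0,0.7,0,0,0],[0,0,0,0,0,0]]'
```

```text
time: 67.8
tool_pos: [590.5, -265.4, -1.4]
tcp_rot: [-3.14, -0.865, 1.119]
contact_force: [0.2, 0.4, 0.9]
grip_width: 55.5
finger_force: 30.0
time: 68.0
tool_pos: [590.6, -265.3, -1.5]
tcp_rot: [-3.14, -0.866, 1.119]
contact_force: [-1.3, -0.1, 5.9]
grip_width: 55.3
finger_force: 30.0
time: 68.2
tool_pos: [590.6, -265.3, -1.5]
tcp_rot: [-3.141, -0.867, 1.12]
contact_force: [-2.2, -1.6, 10.9]
grip_width: 55.1
finger_force: 30.0
time: 68.4
tool_pos: [590.6, -265.4, -1.5]
tcp_rot: [3.141, -0.868, 1.121]
contact_force: [-4.8, -1.8, 15.6]
grip_width: 55.9
finger_force: 30.0
```

```bash
python3 -m jog '[[2.4,0,-2.1,0,0,0],[0,0,0,0,0,0]]' && python3 -m jog '[[0,0,0,0,0,0],[0,0,0,0,0,0],[0,0,0,0,0,0]]' 78 && python3 -m jog '[[0,0,-5,0,0,0],[0,0,-15,0,0,0],[0,0,-25,0,0,0],[0,0,-25,0,0,0],[0,0,-20,0,0,0],[0,0,0,0,0,0]]' && python3 -m jog '[[-4.1,0,-0.3,0,-0.123,0],[-4.1,0,-0.3,0,-0.123,0],[-4.1,0,-0.3,0,-0.123,0],[-4.1,0,-0.3,0,-0.123,0],[-4.1,0,-0.3,0,-0.123,0],[-4.1,0,-0.3,0,-0.123,0],[-4.1,0,-0.3,0,-0.123,0],[0,0,0,0,0,0],[0,0,0,0,0,0]]' 0; python3 -c "
from h import *
goal([594,-257,80]);turn(63.9);look(36)"
```

```text
time: 68.6
tool_pos: [590.4, -265.5, -1.5]
tcp_rot: [-3.14, -0.865, 1.119]
contact_force: [1.8, -1.7, 3.6]
grip_width: 55.4
finger_force: 30.0
time: 68.9
tool_pos: [590.2, -264.9, -2.3]
tcp_rot: [-3.137, -0.865, 1.117]
contact_force: [0.5, -0.9, -0.3]
grip_width: 70.8
finger_force: 0.0
time: 69.5
tool_pos: [560.2, -330.7, 58.9]
tcp_rot: [3.137, -0.862, 1.121]
contact_force: [0.6, -0.3, 0.2]
grip_width: 71.6
finger_force: 0.0
time: 70.4
tool_pos: [549.7, -348.5, 44.8]
tcp_rot: [-3.139, -0.007, 1.122]
contact_force: [-0.3, -0.2, -0.4]
grip_width: 4.2
finger_force: 0.0
tip [ 549.7 -348.8   78.4] tilt 0.4 z [ 0.    0.01 -1.  ] y [ 0.901 -0.434 -0.003] tool shift [ 1.019e+02  1.000e-01 -9.000e-01] q [-0.69  0.71  1.33  0.01  1.11 -0.24]
turn [-0.003 -0.007  0.007]
0.85 [322. 123.] [ 579.1 -288.6   55.6   13.8  -25.7] rgb [92. 92. 92.] tool shift [67.6  0.5 74.2]
toolY deg -25.8
```

```bash
python3 -m jog '[[30,0,0,0,0,0],[40,0,0,0,0,0],[36,0,0,0,0,0],[0,0,20,0,0,0],[0,0,20,0,0,0],[0,0,8,0,0,0],[0,0,0,0,0,0],[-10,0,0,0,0,0],[-6,0,0,0,0,0],[-5,0,0,0,0,0],[-5,0,0,0,0,0],[-5,0,0,0,0,0]]' && python3 -m jog '[[-5,0,0,0,0,0],[-5,0,0,0,0,0],[-5,0,0,0,0,0],[0,0,0,0,0,0]]'; python3 -m jog '[[30,0,-30,0,0,0],[0,0,-40,0,0,0],[0,0,-30,0,0,0],[-46,0,0,0,0,-0.13],[0,0,0,0,0,-0.13],[0,0,0,0,0,-0.13],[0,0,0,0,0,-0.13],[0,0,0,0,0,-0.13],[0,0,0,0,0,-0.13],[0,0,0,0,0,-0.13],[0,0,0,0,0,-0.13],[0,0,0,0,0,-0.13]]' 100; python3 -m jog '[[0,0,0,0,0,-0.13],[0,0,0,0,0,-0.13],[0,0,0,0,0,-0.11],[0,0,0,0,0,0],[0,0,0,0,0,0]]'; python3 -c "
from h import *
look()"
```

```text
time: 71.7
tool_pos: [582.0, -282.6, -2.2]
tcp_rot: [-3.14, -0.004, 1.12]
contact_force: [0.6, -0.4, 0.1]
grip_width: 0.4
finger_force: 0.0
time: 72.1
tool_pos: [575.3, -296.2, -2.7]
tcp_rot: [-3.14, -0.004, 1.12]
contact_force: [-0.7, -0.4, 0.6]
grip_width: 0.4
finger_force: 0.0
time: 73.3
tool_pos: [568.6, -310.1, 97.2]
tcp_rot: [3.138, -0.004, 2.296]
contact_force: [-0.5, 0.1, 0.0]
grip_width: 89.9
finger_force: 0.0
time: 73.8
tool_pos: [568.6, -310.2, 97.2]
tcp_rot: [3.137, -0.002, 2.658]
contact_force: [-0.1, 0.3, -0.6]
grip_width: 91.9
finger_force: 0.0
0.64 [319. 194.] [ 566.5 -311.3   57.2   35.9  -25.6] rgb [192. 191. 188.] tool shift [  1.2  -2.3 126.4]
0.62 [472. 226.] [ 671.  -194.8   57.8   42.2  -26. ] rgb [132.  99. 153.] tool shift [-37.1 149.4 126.9]
toolY deg 62.3
```

```bash
python3 -m jog '[[1.2,-2.3,20,0,0,-0.035],[0,0,35,0,0,0],[0,0,35,0,0,0],[0,0,22,0,0,0],[0,0,10,0,0,0],[0,0,4,0,0,0],[0,0,0,0,0,0]]' && python3 -m jog '[[0,0,0,0,0,0],[0,0,0,0,0,0],[0,0,0,0,0,0],[0,0,0,0,0,0],[0,0,0,0,0,0],[0,0,0,0,0,0],[0,0,0,0,0,0],[0,0,0,0,0,0]]' 25 && python3 -m jog '[[0,0,-30,0,0,0],[0,0,-50,0,0,0],[0,0,-50,0,0,0],[0,0,-50,0,0,0],[0,0,-20,0,0,0],[19,38,0,0,0,0],[20,40,0,0,0,0],[20,40,0,0,0,0],[20,40,0,0,0,0],[20,40,0,0,0,0],[20,40,0,0,0,0],[20,40,0,0,0,0]]' && python3 -m jog '[[20,40,0,0,0,0],[20,40,0,0,0,0],[20,40,0,0,0,0],[20,40,0,0,0,0],[20,40,0,0,0,0],[0,0,0,0,0,0.12],[0,0,0,0,0,0.12],[0,0,0,0,0,0.12],[0,0,0,0,0,0.12],[0,0,0,0,0,0.12],[0,0,0,0,0,0.12],[0,0,0,0,0,0.12]]' && python3 -m jog '[[0,0,0,0,0,0.12],[0,0,0,0,0,0.12],[0,0,0,0,0,0.12],[0,0,0,0,0,0.03],[0,0,0,0,0,0],[0,0,0,0,0,0]]'
python3 -c "
from h import *
goal([559.1,222.3,17]);turn(83.8);look(26)"
```

```text
time: 74.6
tool_pos: [566.9, -311.5, -28.2]
tcp_rot: [3.137, -0.001, 2.695]
contact_force: [0.6, 0.8, -0.0]
grip_width: 91.7
finger_force: 0.0
time: 75.4
tool_pos: [566.5, -311.2, -28.8]
tcp_rot: [3.137, -0.002, 2.695]
contact_force: [0.6, 0.1, -0.0]
grip_width: 35.6
finger_force: 30.0
time: 76.6
tool_pos: [560.7, 0.3, 172.8]
tcp_rot: [3.137, -0.002, 2.695]
contact_force: [0.7, -0.2, -1.3]
grip_width: 35.6
finger_force: 30.0
time: 77.8
tool_pos: [557.0, 222.1, 173.6]
tcp_rot: [3.141, -0.004, 1.851]
contact_force: [0.1, 0.3, -0.9]
grip_width: 35.1
finger_force: 30.0
time: 78.4
tool_pos: [557.1, 222.1, 173.7]
tcp_rot: [-3.141, -0.005, 1.466]
contact_force: [0.6, 0.2, -0.4]
grip_width: 35.7
finger_force: 30.0
tip [557.1 221.9 207.3] tilt 0.3 z [-0.  0. -1.] y [ 0.995 -0.104 -0.001] tool shift [ -0.3   2.1 190.3] q [0.25 0.49 1.34 0.   1.31 0.35]
turn [-0.001 -0.005  0.004]
0.98 [317. 123.] [561.5 287.2  55.3  35.   84.8] rgb [210. 209. 205.] tool shift [ 64.4  -2.3 203.1]
0.84 [322. 236.] [550.4 160.6  81.4  76.7  -5.9] rgb [178. 177. 173.] tool shift [-6.260e+01 -1.000e-01  2.025e+02]
0.74 [256. 121.] [495.1 297.8  55.7  38.   84.1] rgb [203. 203. 199.] tool shift [ 68.  -69.4 203.2]
toolY deg -6.0
```

```bash
python3 -m jog '[[-0.3,2.1,20,0,0,0],[0,0,35,0,0,0],[0,0,35,0,0,0],[0,0,35,0,0,0],[0,0,25,0,0,0],[0,0,18,0,0,0],[0,0,10,0,0,0],[0,0,6,0,0,0],[0,0,3,0,0,0],[0,0,2.5,0,0,0],[0,0,0,0,0,0],[0,0,0,0,0,0]]' && python3 -m jog '[[0,0,1,0,0,0],[0,0,0,0,0,0]]' && python3 -m jog '[[0,0,0,0,0,0],[0,0,0,0,0,0],[0,0,0,0,0,0]]' 50 &&  python3 -m jog '[[0,0,-5,0,0,0],[0,0,-15,0,0,0],[0,0,-30,0,0,0],[0,0,-50,0,0,0],[0,0,-50,0,0,0],[0,0,-30,0,0,0],[-20,0,0,0,0,0],[-20,0,0,0,0,0],[0,0,0,0,0,0],[0,0,0,0,0,0]]'
python3 -c "
from h import *
look(26)
im,C,m=shot('wrist')
cv2.imwrite('pics/w8.png',cv2.resize(im[60:230,220:420,::-1],None,fx=3.5,fy=3.5,interpolation=2))"
```

```text
time: 79.7
tool_pos: [570.2, 223.6, -9.2]
tcp_rot: [3.119, -0.011, 1.466]
contact_force: [16.4, -3.0, 18.8]
grip_width: 35.5
finger_force: 49.0
time: 79.9
tool_pos: [570.3, 223.6, -9.5]
tcp_rot: [3.119, -0.012, 1.466]
contact_force: [13.5, -1.9, 23.3]
grip_width: 35.4
finger_force: 48.4
time: 80.2
tool_pos: [573.9, 223.4, -9.2]
tcp_rot: [3.112, -0.013, 1.466]
contact_force: [25.1, -3.5, 17.3]
grip_width: 44.7
finger_force: 30.5
time: 81.2
tool_pos: [555.1, 181.9, 163.2]
tcp_rot: [-3.141, -0.005, 1.465]
contact_force: [-0.4, 0.3, 0.7]
grip_width: 45.8
finger_force: 0.0
0.91 [251.  79.] [494.7 297.2  56.3  40.1  84. ] rgb [202. 201. 197.] tool shift [107.1 -72.1 192.8]
0.76 [331. 148.] [568.4 219.7  56.8  35.5  85.2] rgb [209. 208. 204.] tool shift [ 37.7   9.4 192.4]
0.61 [317.  84.] [562.2 286.8  55.6  36.7  84. ] rgb [211. 210. 206.] tool shift [103.8  -3.9 192.7]
toolY deg -6.0
```

View pics/w8.png

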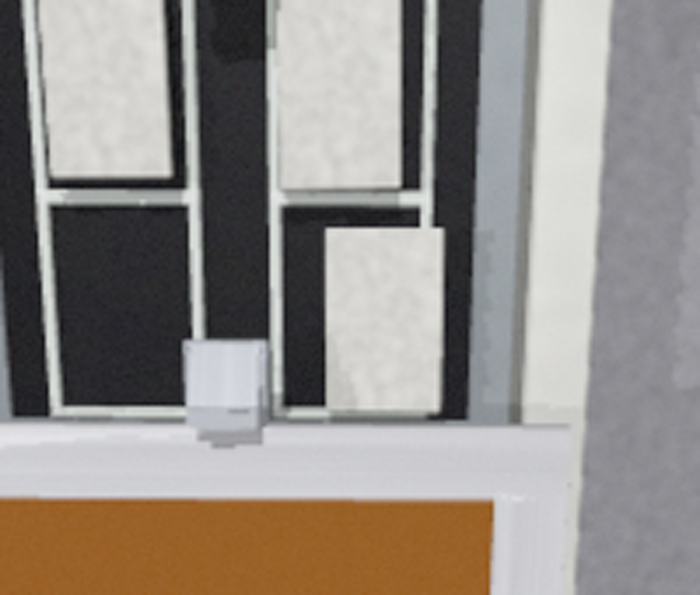

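The green fob went down about 9 mm off in x and is resting on a rib, because the gripper body touched the gate's tongue. I'll regrasp it nearer its +y end, away from the tongue, and let the closing fingers centre it.

```bash
python3 -m jog '[[25,0,0,0,0,0],[29,0,0,0,0,0],[0,0,0,0,0,0],[0,0,0,0,0,0]]' 63; python3 -c "
from h import *
goal([561.1,236.2,21]);turn(83.8);look(26)"
```

```text
time: 81.75
tool_pos: [560.3, 236.4, 162.8]
tcp_rot: [-3.141, -0.004, 1.468]
contact_force: [0.1, -0.8, 0.4]
grip_width: 58.0
finger_force: 0.0
tip [560.4 236.2 196.4] tilt 0.2 z [-0.  0. -1.] y [ 0.995 -0.103 -0.001] tool shift [ -0.7   0.9 175.4] q [0.27 0.52 1.33 0.   1.29 0.37]
turn [-0.001 -0.004  0.005]
0.98 [318. 138.] [562.1 287.7  56.2  36.   85.6] rgb [208. 207. 203.] tool shift [ 51.3  -3.6 192.3]
0.64 [254. 138.] [495.3 297.7  55.2  37.7  84.4] rgb [202. 201. 197.] tool shift [ 54.3 -71.  192.3]
0.6 [331. 194.] [568.6 219.5  57.   38.2  84.1] rgb [197. 196. 193.] tool shift [-15.9  10.  192. ]
toolY deg -6.0
```

```bash
python3 -m jog '[[-0.7,1.9,30,0,0,0.005],[0,0,40,0,0,0],[0,0,40,0,0,0],[0,0,30,0,0,0],[0,0,10,0,0,0],[0,0,0,0,0,0]]' && python3 -m jog '[[0,0,8,0,0,0],[0,0,5,0,0,0],[0,0,0,0,0,0]]' && python3 -m jog '[[0,0,5,0,0,0],[0,0,4,0,0,0],[0,0,0,0,0,0],[0,0,0,0,0,0]]'
```

```text
time: 82.45
tool_pos: [561.9, 234.6, 12.3]
tcp_rot: [-3.139, -0.004, 1.46]
contact_force: [-0.2, -1.1, 0.1]
grip_width: 57.5
finger_force: 0.0
time: 82.75
tool_pos: [562.7, 235.4, 0.7]
tcp_rot: [3.141, -0.005, 1.46]
contact_force: [0.3, -0.4, 0.6]
grip_width: 57.7
finger_force: 0.0
time: 83.15
tool_pos: [562.5, 235.5, -8.7]
tcp_rot: [-3.141, -0.005, 1.46]
contact_force: [0.1, 0.3, -0.0]
grip_width: 58.1
finger_force: 0.0
```

```bash
python3 -m jog '[[0,0,2,0,0,0],[0,0,2,0,0,0],[0,0,0,0,0,0],[0,0,0,0,0,0]]' && python3 -m jog '[[0,0,0,0,0,0],[0,0,0,0,0,0],[0,0,0,0,0,0],[0,0,0,0,0,0],[0,0,0,0,0,0]]' 30
```

```text
time: 83.55
tool_pos: [562.4, 235.5, -12.7]
tcp_rot: [-3.141, -0.005, 1.46]
contact_force: [0.0, 0.8, -0.2]
grip_width: 57.8
finger_force: 0.0
time: 84.05
tool_pos: [562.6, 235.5, -12.6]
tcp_rot: [-3.141, -0.005, 1.46]
contact_force: [0.6, 1.1, 0.5]
grip_width: 35.6
finger_force: 29.5
```

```bash
python3 -m jog '[[0,-1.5,0,0,0,0],[0,0,0,0,0,0]]' && python3 -m jog '[[0,0,0,0,0,0],[0,0,0,0,0,0],[0,0,0,0,0,0]]' 50 && python3 -m jog '[[0,0,-10,0,0,0],[0,0,-30,0,0,0],[0,0,-50,0,0,0],[0,0,-50,0,0,0],[0,0,-40,0,0,0],[-15,0,0,0,0,0],[0,0,0,0,0,0],[0,0,0,0,0,0]]'; python3 -c "
from h import *
look(26)"
```

```text
time: 84.25
tool_pos: [560.9, 235.6, -12.6]
tcp_rot: [-3.141, -0.005, 1.46]
contact_force: [0.2, 1.4, 1.8]
grip_width: 35.9
finger_force: 29.5
time: 84.55
tool_pos: [560.9, 235.6, -12.7]
tcp_rot: [-3.141, -0.005, 1.46]
contact_force: [-0.4, 0.1, -0.1]
grip_width: 45.8
finger_force: 0.0
time: 85.35
tool_pos: [558.5, 219.5, 166.3]
tcp_rot: [-3.139, -0.004, 1.46]
contact_force: [0.1, -0.6, -1.1]
grip_width: 45.7
finger_force: 0.0
0.9 [314. 119.] [562.2 287.   55.8  36.5  84.9] rgb [210. 209. 205.] tool shift [ 66.6  -3.3 195.3]
0.85 [253. 121.] [495.4 297.3  56.4  38.8  85.6] rgb [201. 201. 197.] tool shift [ 69.4 -70.8 195.5]
0.65 [321. 180.] [560.5 219.7  58.3  36.8  86.7] rgb [200. 199. 196.] tool shift [ -0.5   2.5 195. ]
toolY deg -6.4
```

```bash
python3 -m jog '[[20,-0.6,0,0,0,0],[30,-0.7,0,0,0,0],[19,0,0,0,0,0],[0,0,0,0,0,0],[0,0,0,0,0,0]]' 54; python3 -c "
from h import *
goal([564.8,288.1,18]);look(26)"
```

```text
time: 85.95
tool_pos: [565.0, 288.6, 166.2]
tcp_rot: [-3.139, -0.003, 1.462]
contact_force: [0.9, -1.0, 0.3]
grip_width: 49.4
finger_force: 0.0
tip [565.1 288.5 199.8] tilt 0.2 z [-0.  0. -1.] y [ 0.994 -0.109 -0.002] tool shift [ -1.1   0.2 181.8] q [0.35 0.57 1.24 0.   1.34 0.46]
0.86 [258. 180.] [495.4 297.8  56.3  37.8  84.4] rgb [196. 195. 191.] tool shift [  1.4 -70.1 195.8]
0.76 [325. 236.] [560.1 220.9  60.9  37.7  86.9] rgb [185. 184. 181.] tool shift [-67.9   2.7 195.4]
0.59 [317. 183.] [561.8 287.9  57.3  35.3  85. ] rgb [200. 200. 196.] tool shift [ -1.1  -3.  195.7]
toolY deg -6.3
```

```bash
python3 -m jog '[[-1,0,30,0,0,0],[0,0,40,0,0,0],[0,0,40,0,0,0],[0,0,35,0,0,0],[0,0,18,0,0,0],[0,0,10,0,0,0],[0,0,5,0,0,0],[0,0,3,0,0,0],[0,0,0,0,0,0],[0,0,0,0,0,0]]' && python3 -m jog '[[0,0,0,0,0,0],[0,0,0,0,0,0],[0,0,0,0,0,0],[0,0,0,0,0,0]]' 30 && python3 -m jog '[[1,1,0,0,0,0],[0,0,0,0,0,0]]' && python3 -m jog '[[0,0,0,0,0,0],[0,0,0,0,0,0],[0,0,0,0,0,0]]' 50 && python3 -m jog '[[0,0,-10,0,0,0],[0,0,-30,0,0,0],[0,0,-50,0,0,0],[0,0,-50,0,0,0],[0,0,-40,0,0,0],[0,0,0,0,0,0],[0,0,0,0,0,0]]'; python3 -c "
from h import *
look(26)
im,C,m=shot('wrist');cv2.imwrite('pics/w9.png',cv2.resize(im[60:260,220:420,::-1],None,fx=3,fy=3,interpolation=2))"
```

```text
time: 87.05
tool_pos: [566.2, 288.7, -12.3]
tcp_rot: [3.14, -0.006, 1.46]
contact_force: [-0.1, -0.9, -0.0]
grip_width: 49.5
finger_force: 0.0
time: 87.45
tool_pos: [565.7, 288.7, -12.9]
tcp_rot: [3.142, -0.005, 1.46]
contact_force: [-0.3, 0.2, 3.9]
grip_width: 35.4
finger_force: 30.0
time: 87.65
tool_pos: [566.3, 289.1, -12.9]
tcp_rot: [-3.14, -0.004, 1.461]
contact_force: [-3.2, -2.5, 6.0]
grip_width: 35.7
finger_force: 30.0
time: 87.95
tool_pos: [566.7, 289.3, -13.7]
tcp_rot: [-3.141, -0.005, 1.46]
contact_force: [0.5, -0.7, -0.1]
grip_width: 45.7
finger_force: 0.0
time: 88.65
tool_pos: [567.1, 288.7, 168.2]
tcp_rot: [3.14, -0.006, 1.46]
contact_force: [0.4, -0.5, -1.2]
grip_width: 46.3
finger_force: 0.0
0.87 [318. 184.] [565.5 287.6  55.4  35.6  83.7] rgb [201. 200. 197.] tool shift [ -1.6  -0.5 195.5]
0.82 [322. 238.] [560.1 221.2  60.4  36.6  86.1] rgb [186. 186. 182.] tool shift [-68.2   1.5 195.2]
0.82 [257. 185.] [495.5 298.2  56.6  37.7  84.4] rgb [194. 193. 190.] tool shift [  1.3 -71.2 195.6]
toolY deg -6.3
```

```bash
python3 -m jog '[[-30,-6,0,0,0,0],[-40,-6,0,0,0,0],[-45,-6,0,0,0,0],[-45,-6,0,0,0,0],[-45,-6,0,0,0,0],[-45,-6,0,0,0,0],[-41,0,0,0,0,0],[0,0,0,0,0,0],[0,0,0,0,0,0]]' 0; python3 -c "
from h import *
goal([499.1,3.5,60]);turn(83.8)
im,C,m=shot('top')
r=bot.outline_of('gate_handle','top');hsv=cv2.cvtColor(im,cv2.COLOR_RGB2HSV)
mk=cv2.inRange(hsv,(105,120,60),(125,255,255));n,l,s,c=cv2.connectedComponentsWithStats(mk)
for k in range(1,n):
  if s[k,4]>40: print(c[k].round(1),s[k],ground(C,m,c[k],83.5)[0].round(1))"
```

```text
time: 89.7
tool_pos: [498.3, 2.8, 164.3]
tcp_rot: [-3.139, -0.005, 1.458]
contact_force: [-0.5, 1.2, -0.4]
grip_width: 0.4
finger_force: 0.0
tip [498.3   2.6 197.9] tilt 0.3 z [-0.    0.01 -1.  ] y [ 0.994 -0.113 -0.003] tool shift [  0.2   1.  137.9] q [-0.15  0.32  1.64  0.01  1.18 -0.04]
turn [-0.003 -0.005 -0.005]
[331.1 116.4] [ 314   89   36   56 1894] [832.2  22.2  83.5]
[261.7 115.1] [241  98  39  33 376] [832.1 204.4  83.5]
[339.1 186.4] [334 180  12  14 143] [647.   -1.3  83.5]
[608.6 243.1] [601 238  16  11 141] [ 513.4 -692.3   83.5]
[433.5 307.5] [429 303  10  10  69] [ 345.2 -241.2   83.5]
```

```bash
python3 -c "
from h import *
im=cv2.imread('pics/top0.png')[:,:,::-1].copy();m=bot.camera_model('top');C=np.eye(4);C[:3,:3]=Ro.from_euler('xyz',m['orientation']).as_matrix();C[:3,3]=m['position']
mk=cv2.inRange(cv2.cvtColor(im,cv2.COLOR_RGB2HSV),(105,120,60),(125,255,255));mk[:,:300]=0;mk[:,335:]=0;mk[:220]=0
ys,xs=np.nonzero(mk);print(len(xs),xs.min(),xs.max(),ys.min(),ys.max(),ground(C,m,[[xs.mean(),ys.mean()],[xs.max()+.5,ys.mean()],[xs.min()-.5,ys.mean()]],83.5).round(1))"
```

```text
95 313 318 227 256 [[504.2  57.1  83.5]
 [504.3  49.4  83.5]
 [504.   64.7  83.5]]
```

```bash
python3 -m jog '[[0,1,20,0,0,-0.005],[0,0,35,0,0,0],[0,0,30,0,0,0],[0,0,15,0,0,0],[0,0,0,0,0,0],[0,0,0,0,0,0]]'
```

```text
time: 90.4
tool_pos: [500.1, 4.7, 65.4]
tcp_rot: [-3.141, -0.005, 1.467]
contact_force: [0.9, 0.3, -0.1]
grip_width: 0.7
finger_force: 0.0
```

```bash
python3 -m jog '[[0,0,20,0,0,0],[0,0,15,0,0,0],[0,0,5,0,0,0],[10,0,0,0,0,0],[10,0,0,0,0,0],[5,0,0,0,0,0],[5,0,0,0,0,0],[5,0,0,0,0,0],[5,0,0,0,0,0],[5,0,0,0,0,0],[0,0,0,0,0,0]]' && python3 -m jog '[[10,0,0,0,0,0],[10,0,0,0,0,0],[10,0,0,0,0,0],[10,0,0,0,0,0],[10,0,0,0,0,0],[10,0,0,0,0,0],[10,0,0,0,0,0],[10,0,0,0,0,0],[10,0,0,0,0,0],[0,0,0,0,0,0]]'; python3 -c "
from h import *
goal([518.8,184.5,59])"
```

```text
time: 91.5
tool_pos: [504.8, 49.0, 25.6]
tcp_rot: [3.142, -0.005, 1.466]
contact_force: [0.3, 0.7, -1.0]
grip_width: 0.9
finger_force: 0.0
time: 92.5
tool_pos: [514.2, 139.1, 25.6]
tcp_rot: [-3.141, -0.005, 1.466]
contact_force: [-0.6, -0.6, 0.6]
grip_width: 0.1
finger_force: 0.3
tip [514.2 139.   59.2] tilt 0.3 z [ 0.  0. -1.] y [ 0.995 -0.104 -0.   ] tool shift [45.8 -0.2  0.5] q [0.12 0.55 1.71 0.01 0.88 0.22]
```

```bash
python3 -m jog '[[0,0,0,0,0,0],[0,0,0,0,0,0]]'; python3 -c "
from h import *
for cam in('top','scene','wrist'):
  im,C,m=shot(cam,'z_%s.png'%cam)
  for t,z in(('gate_handle',83.5),('gate',47)):
    for r in bot.outline_of(t,cam)[:1]: print(cam,t,round(r['p'],2),r['pixel'],rect(C,m,r['mask'],z))
  for y in range(-300,-50,1):
    pass
im,C,m=shot('scene')
def S(x,y,z):
    th=np.radians(-6.2);return np.array([527+np.cos(th)*x-np.sin(th)*y,260+np.sin(th)*x+np.cos(th)*y,z])
for y in (-205,-160,-130,-110): print(y,proj(C,m,S(0,y,80)).round(), proj(C,m,S(38,y,80)).round())
mk=cv2.inRange(cv2.cvtColor(im,cv2.COLOR_RGB2HSV),(105,120,60),(125,255,255));n,l,s,c=cv2.connectedComponentsWithStats(mk)
print([(c[k].round(),s[k]) for k in range(1,n) if s[k,4]>20 and c[k][0]>240 and c[k][0]<420])"
```

```text
time: 92.7
tool_pos: [513.6, 138.3, 25.7]
tcp_rot: [-3.14, -0.005, 1.465]
contact_force: [-0.7, -1.0, -1.1]
grip_width: 0.2
finger_force: 0.4
top gate_handle 0.69 [234.4, 220.9] [529.4 252.4 212.1 113.3 -21.9]
top gate 0.89 [233.1, 222.4] [537.1 266.2 219.7 110.8 -29.3]
scene gate_handle 0.6 [362.0, 169.2] [559.5 199.6 201.6 179.4  -4.2]
scene gate 0.72 [359.5, 172.2] [528.  225.9 209.2 190.3  -5.6]
wrist gate_handle 0.9 [321.9, 113.6] [519.9 201.2 162.7 104.6  -6.4]
wrist gate 0.85 [319.8, 115.0] [519.7 199.4 205.7 132.2  -6.1]
-205 [[309. 171.]] [[315. 178.]]
-160 [[322. 166.]] [[328. 173.]]
-130 [[330. 163.]] [[337. 170.]]
-110 [[336. 161.]] [[342. 168.]]
[(array([376.,   9.]), array([359,   0,  27,  27, 311], dtype=int32)), (array([322., 210.]), array([315, 203,  15,  15, 157], dtype=int32)), (array([375., 273.]), array([ 342,  244,   68,   61, 1981], dtype=int32))]
```

```bash
python3 -m jog '[[8,0,0,0,0,0],[8,0,0,0,0,0],[5,0,0,0,0,0],[4,0,0,0,0,0],[4,0,0,0,0,0],[4,0,0,0,0,0],[4,0,0,0,0,0],[3,0,0,0,0,0]]' && python3 -m jog '[[2,0,0,0,0,0],[2,0,0,0,0,0],[2,0,0,0,0,0]]' && python3 -m jog '[[1,0,0,0,0,0],[1,0,0,0,0,0],[0,0,0,0,0,0]]'; python3 -c "
from h import *
goal([518.8,184.5,59])"
```

```text
time: 94.0
tool_pos: [518.0, 175.8, 25.9]
tcp_rot: [-3.14, -0.001, 1.465]
contact_force: [-2.1, -10.7, 0.5]
grip_width: 0.3
finger_force: 5.3
time: 94.3
tool_pos: [518.7, 182.3, 25.9]
tcp_rot: [-3.141, -0.002, 1.465]
contact_force: [-0.7, -8.6, 0.2]
grip_width: 0.5
finger_force: 4.2
time: 94.6
tool_pos: [518.9, 184.2, 25.9]
tcp_rot: [-3.141, -0.002, 1.465]
contact_force: [-0.4, -7.7, -0.1]
grip_width: 0.5
finger_force: 4.1
tip [518.9 184.1  59.5] tilt 0.1 z [-0.  0. -1.] y [ 0.994 -0.105 -0.001] tool shift [ 0.4 -0.1  0.5] q [0.2  0.57 1.66 0.   0.91 0.3 ]
```

```bash
python3 -m jog '[[1,0,0,0,0,0],[0,0,0,0,0,0]]'; python3 -m jog '[[1,0,0,0,0,0],[0,0,0,0,0,0]]'; python3 -m jog '[[1,0,0,0,0,0],[0,0,0,0,0,0]]'; python3 -m jog '[[1,0,0,0,0,0],[0,0,0,0,0,0]]'
```

```text
time: 94.8
tool_pos: [518.9, 184.2, 25.9]
tcp_rot: [-3.14, -0.001, 1.466]
contact_force: [-1.1, -12.6, 1.7]
grip_width: 0.4
finger_force: 6.4
time: 95.0
tool_pos: [518.8, 184.1, 25.9]
tcp_rot: [-3.14, 0.001, 1.466]
contact_force: [-1.1, -16.9, 2.8]
grip_width: 0.5
finger_force: 8.6
time: 95.2
tool_pos: [518.8, 184.1, 26.0]
tcp_rot: [-3.14, 0.002, 1.466]
contact_force: [-1.6, -22.3, 3.5]
grip_width: 0.7
finger_force: 10.9
time: 95.4
tool_pos: [518.8, 184.1, 26.0]
tcp_rot: [-3.139, 0.004, 1.466]
contact_force: [-2.7, -26.6, 4.5]
grip_width: 0.2
finger_force: 13.1
```

Solid stop. I'll back off, rise and check that the gate stays shut.

```bash
python3 -m jog '[[-6,0,0,0,0,0],[-20,0,0,0,0,0],[-30,0,0,0,0,0],[-30,0,-20,0,0,0],[0,0,-50,0,0,0],[0,0,-50,0,0,0],[0,0,-30,0,0,0],[0,0,0,0,0,0],[0,0,0,0,0,0]]'; python3 -c "
from h import *
goal([519,184,59]);im,C,m=shot('wrist');cv2.imwrite('pics/w10.png',im[:,:,::-1])
for r in bot.outline_of('gate','wrist')[:1]: print(r['p'],rect(C,m,r['mask'],47.5))"
```

```text
time: 96.3
tool_pos: [510.7, 103.7, 176.1]
tcp_rot: [3.14, -0.005, 1.465]
contact_force: [-1.4, -0.8, -0.3]
grip_width: 0.7
finger_force: 0.0
tip [510.6 103.6 209.7] tilt 0.3 z [ 0.  0. -1.] y [ 0.994 -0.105  0.001] tool shift [ 80.1  -0.3 151.1] q [0.05 0.35 1.56 0.01 1.23 0.15]
0.82 [522.9 229.7 206.1 103.2  -6. ]
```

View pics/w10.png

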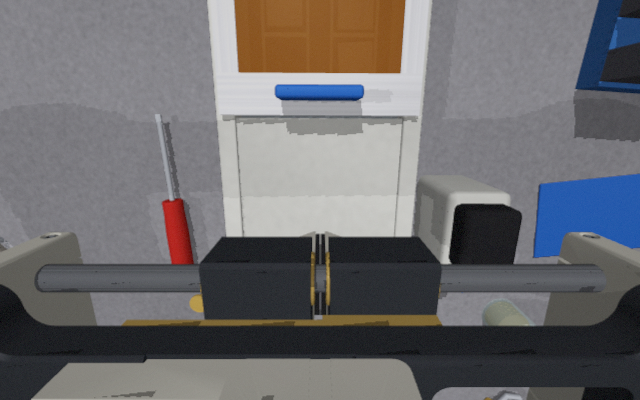

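```bash
python3 -c "
from h import *
im,C,m=shot('wrist');g=ground(C,m,[[319,91]],80)[0];d=g[:2]-[527,260];th=np.radians(-6.2)
print(g,'station y',-np.sin(th)*d[0]+np.cos(th)*d[1]); 
im,C,m=shot('top')
for r in bot.outline_of('catch','top')[:1]: print(r['p'],rect(C,m,r['mask'],60))
for r in bot.outline_of('jar','top')[:1]: print(r['p'],rect(C,m,r['mask'],65))
o=bot.get_obs();print(o['time'],o['contact_force'])"
```

```text
[518.32320529 198.28742521  80.        ] station y -62.28870395696321
0.74 [529.5 292.6 269.3 211.6  83.5]
0.82 [ 730.1 -107.4   60.5   46.1  -26. ]
96.6 [ 0.71523913 -0.46574046 -0.42411115]
```

```bash
python3 -c "
from plant import bot
print(bot.close_job())"
```

```text
the job is handed in; nothing more can be done
None
```

I handed the job in with all three fobs (white, green and the pale one) back up in separate pockets. The gate was shut and stayed within about 2 mm of its stop after I let go; I did not see the catch itself, the fobs were last checked before shutting, and the judge returned no verdict.

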